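# Empty the filter dock of the bench dust extractor

## Task

Pull the dust extractor's red suction lever fully back to closed (the red mark), then lift and tilt every filter cassette out of the dock over its yellow lip and stand each one upright in a slot of its own in the blue crate, fully down. When the dock is empty, and not before, set the lever to the yellow 40 degree purge mark and let go. Leave the other things on the bench where they are and do not tip the crate.

Things in the scene. Friction and masses are not known exactly. Their poses are not given: they have to be found in the camera images.
- dock: Green and grey filter dock of the dust extractor, 366 mm wide (y), fixed. Origin on the bench under the row of cassettes; +x points from the open front into the green suction box, z up. Its floor is 10 mm above the bench. Cassettes stand on it at x = 0, y = -123, -41, 41 or 123 mm. Suction box x = 50 to 150, end cheeks x = -20 to 50, y = +-175 to +-183, all up to z = 131 mm.
- dock_lip (a point): Inner top edge, at mid-length, of the yellow retaining lip along the dock's front: 38 mm above the dock floor, at dock x = -14 mm, lip 6 mm thick; 3 mm in front of the cassettes. To free a cassette: raise it 15 to 18 mm, tilt its top 25 degrees towards the front (dock -x) about its front face at this edge, then draw it up along its own leaning axis.
- dock_rail (a point): Middle of the top of the steel rail along dock y, x = 15.5 to 22.5 mm, 62 to 76 mm above the dock floor. It lies inside the cassettes' hooks: a cassette must be raised more than 13 mm before its hook's nose passes over it.
- dock_eave (a point): Middle of the lower front edge of the green eave over the hooks: x = 18 to 50 mm, 113 to 121 mm above the dock floor. An upright cassette meets it when raised 29 mm, still behind the lip; the hook comes out from under it at about 13 degrees of tilt.
- cassette1: White filter cassette, brown pleats, 0.15 to 0.31 kg, may be absent. Body 22 (x) x 60 (y) x 120 mm (z); origin at the centre of its underside, z up. On top a red grip tab, 18 (x) x 24 (y) mm, from z = 120 to 160 mm. At the back (+x) a hook: arm 30 mm wide, z = 78 to 84 mm, out to x = 33 mm, with a downward nose x = 27 to 33 mm reaching down to z = 63 mm. Starts in the dock, axes as the dock's.
- cassette2: White filter cassette, brown pleats, 0.15 to 0.31 kg, may be absent. Body 22 (x) x 60 (y) x 120 mm (z); origin at the centre of its underside, z up. On top a red grip tab, 18 (x) x 24 (y) mm, from z = 120 to 160 mm. At the back (+x) a hook: arm 30 mm wide, z = 78 to 84 mm, out to x = 33 mm, with a downward nose x = 27 to 33 mm reaching down to z = 63 mm. Starts in the dock, axes as the dock's.
- cassette3: White filter cassette, brown pleats, 0.15 to 0.31 kg, may be absent. Body 22 (x) x 60 (y) x 120 mm (z); origin at the centre of its underside, z up. On top a red grip tab, 18 (x) x 24 (y) mm, from z = 120 to 160 mm. At the back (+x) a hook: arm 30 mm wide, z = 78 to 84 mm, out to x = 33 mm, with a downward nose x = 27 to 33 mm reaching down to z = 63 mm. Starts in the dock, axes as the dock's.
- cassette4: White filter cassette, brown pleats, 0.15 to 0.31 kg, may be absent. Body 22 (x) x 60 (y) x 120 mm (z); origin at the centre of its underside, z up. On top a red grip tab, 18 (x) x 24 (y) mm, from z = 120 to 160 mm. At the back (+x) a hook: arm 30 mm wide, z = 78 to 84 mm, out to x = 33 mm, with a downward nose x = 27 to 33 mm reaching down to z = 63 mm. Starts in the dock, axes as the dock's.
- crate: Loose blue open crate, 255 (x) x 100 (y) x 100 mm high, walls, floor and three cross dividers 5 mm thick (dividers as high as the walls), about 0.9 kg; origin at the centre of its underside, z up. Four slots in a row along x, each 57.5 (x) x 90 (y) mm inside; a cassette with its thickness (22 mm, 44 mm with the hook) along the crate's x fits one slot, hook either way.
- slot1 (a point): Centre of the inner floor of crate slot 1, 5 mm above the crate's underside; axes as the crate's.
- slot2 (a point): Centre of the inner floor of crate slot 2, 5 mm above the crate's underside; axes as the crate's.
- slot3 (a point): Centre of the inner floor of crate slot 3, 5 mm above the crate's underside; axes as the crate's.
- slot4 (a point): Centre of the inner floor of crate slot 4, 5 mm above the crate's underside; axes as the crate's.
- gate: Grey suction gate housing, 130 (x) x 90 (y) x 60 mm, fixed to the bench, with the lever on top and a white scale plate (from z = 60 to 115 mm at y = +36 mm) carrying a red mark (closed), a yellow mark (40 degrees) and a dark mark (fully open). Origin at the centre of its underside, z up.
- suction_lever (a joint): Angle of the suction lever in rad: 0 = fully closed, at its stop, leaning 0.70 rad from upright to the gate's -x; it grows as the lever swings to +x; 0.70 (40 degrees) = upright, at the yellow mark; 1.40 = fully open stop. Stiff hinge (about 2 N at the grip): it stays where it is left.
- lever_grip (a point): Centre of the lever's red grip, a roller 22 mm in diameter and 24 mm long along the gate's y, 100 mm from the pivot; it can be pinched by its flat ends from above.
- lever_pivot (a point): Hinge of the lever, 70 mm above the bench; the hinge axis is the gate's y.
- block_plane: Wooden hand plane 160 x 45 x 68 mm high. Bystander; origin at its underside.
- try_square: Try square lying flat, 100 mm dark stock and 150 mm steel blade. Bystander; origin at its underside.
- glue: Yellow glue bottle, 56 mm across, 150 mm tall. Bystander; origin at its underside.
- mug: Blue mug, 76 mm across, 85 mm tall. Bystander; origin at its underside.
- mallet: Hammer lying flat, 240 mm long. Bystander; origin at its underside.
- offcut: Light wood offcut 100 x 50 x 35 mm. Bystander; origin at its underside.
- f_clamp: F-clamp lying flat, 200 mm long, red handle. Bystander; origin at its underside.
Not all that is in view belongs to the job. Leave any turquoise look-alike of the cassette4 alone. There is more than one size of the gate; the job needs the larger.

How it is judged:
On the way, in this order (a step that is already met when the one before it is completed fails the run):
1. the suction lever is fully closed (value of joint suction_lever below 0.14 rad), for 0.2 s.
2. with the lever still closed, every cassette stands in a slot of the crate (value of joint suction_lever below 0.14 rad and (horizontal distance between cassette1 and slot1 below 0.03 m or horizontal distance between cassette1 and slot2 below 0.03 m or horizontal distance between cassette1 and slot3 below 0.03 m or horizontal distance between cassette1 and slot4 below 0.03 m) and z of each of cassette1, cassette2, cassette3, cassette4 in the frame of crate below 0.02 m and angle between each of cassette1, cassette2, cassette3, cassette4's own z axis and vertical below 0.3 rad and (horizontal distance between cassette2 and slot1 below 0.03 m or horizontal distance between cassette2 and slot2 below 0.03 m or horizontal distance between cassette2 and slot3 below 0.03 m or horizontal distance between cassette2 and slot4 below 0.03 m) and (horizontal distance between cassette3 and slot1 below 0.03 m or horizontal distance between cassette3 and slot2 below 0.03 m or horizontal distance between cassette3 and slot3 below 0.03 m or horizontal distance between cassette3 and slot4 below 0.03 m) and (horizontal distance between cassette4 and slot1 below 0.03 m or horizontal distance between cassette4 and slot2 below 0.03 m or horizontal distance between cassette4 and slot3 below 0.03 m or horizontal distance between cassette4 and slot4 below 0.03 m)), for 0.3 s.
3. the lever is at the yellow 40 degree mark (value of joint suction_lever between 0.6 and 0.8 rad), for 0.2 s.
At the end, for the whole second after the job is handed in: Every cassette that was present stands in its own crate slot (origin within 30 mm of the slot centre, underside within 20 mm of the crate's underside level, within 17 degrees of upright), the crate is level, and the lever is at 0.60 to 0.80 rad (40 degrees, give or take about 6) (all of step 3 and (horizontal distance between cassette1 and slot1 below 0.03 m or horizontal distance between cassette1 and slot2 below 0.03 m or horizontal distance between cassette1 and slot3 below 0.03 m or horizontal distance between cassette1 and slot4 below 0.03 m) and z of each of cassette1, cassette2, cassette3, cassette4 in the frame of crate below 0.02 m and angle between each of cassette1, cassette2, cassette3, cassette4's own z axis and vertical below 0.3 rad and (horizontal distance between cassette2 and slot1 below 0.03 m or horizontal distance between cassette2 and slot2 below 0.03 m or horizontal distance between cassette2 and slot3 below 0.03 m or horizontal distance between cassette2 and slot4 below 0.03 m) and (horizontal distance between cassette3 and slot1 below 0.03 m or horizontal distance between cassette3 and slot2 below 0.03 m or horizontal distance between cassette3 and slot3 below 0.03 m or horizontal distance between cassette3 and slot4 below 0.03 m) and (horizontal distance between cassette4 and slot1 below 0.03 m or horizontal distance between cassette4 and slot2 below 0.03 m or horizontal distance between cassette4 and slot3 below 0.03 m or horizontal distance between cassette4 and slot4 below 0.03 m) and angle between crate's own z axis and vertical below 0.1 rad); the robot touches nothing.
It fails at once if the suction lever is away from closed while cassettes are being taken out (a cassette raised above the lip) (value of joint suction_lever above 0.25 rad and ((z of cassette1 in the frame of dock above 0.05 m and distance of cassette1 from where it was at the start of the episode above 0.05 m) or (z of cassette2 in the frame of dock above 0.05 m and distance of cassette2 from where it was at the start of the episode above 0.05 m) or (z of cassette3 in the frame of dock above 0.05 m and distance of cassette3 from where it was at the start of the episode above 0.05 m) or (z of cassette4 in the frame of dock above 0.05 m and distance of cassette4 from where it was at the start of the episode above 0.05 m))).
It fails at once if the crate is tipped over (angle between crate's own z axis and vertical above 0.6 rad).
It fails at once if another thing on the bench is moved by more than 50 mm or knocked over (distance of any of block_plane, try_square, glue, mug, mallet, offcut, f_clamp from where it was at the start of the episode above 0.05 m or angle between any of glue, mug, block_plane's own z axis and vertical above 0.7 rad).
Of cassette1, cassette2, cassette3, cassette4 only 3 to 4 are there at a start; the rules pass over those that are not, and their reading is None.
At some moment in a run one of crate may be knocked a few centimetres aside while the robot is not near it.
It also fails if it takes over 200 s, if anything falls off the work surface, if the arm or the gripper's body presses on something with over 40 N, if the wrist force passes 120 N, or if a joint passes its speed limit or range.

## Robot

A 7-joint arm with a two-finger parallel gripper is mounted at the origin on the work surface. World frame = base frame: x ahead of the robot, y to its left, z up, the work surface at z = 0. Lengths are in m, angles in rad, forces in N, time in s.
With the tool pointing down it reaches from about 0.425 to 0.825 m from the base axis. Payload 3.6 kg.
Tool frame: the origin (TCP) lies midway between the tips of the shut fingers; the grasp point (between the pads) lies 19 mm behind it (r.hold_point_z is the z of the grasp point in the tool frame, in m); z points along the fingers, y is the line along which they close (so a half turn about z gives the same grasp; the last joint's range is limited). The gripper opens to 85 mm and grips with 20 to 120 N. Pads are 22 mm wide; open, the fingers measure 114 mm over their backs; the gripper's body (76 mm by 85 mm) begins 54 mm behind the grasp point. The pads swing forward as they close: fully open they stand 13 mm farther back than shut.
Start: joints at [1.103, 0.615, -0.013, 1.423, 0.008, 1.103, -0.04], TCP at [0.277, -0.588, 0.231] pointing down, gripper open.
Joint ranges: [-3.12, 3.12], [-0.3, 2.06], [-1.34, 1.32], [0.26, 2.42], [-1.36, 4.5], [0.01, 1.98], [-2.84, 2.84]. Speed limits (rad/s): [2.79, 2.79, 3.14, 3.14, 3.14, 3.14, 3.14].

## Interface

Orientations are given as a unit quaternion [w, x, y, z].
In Python, from plant import get_obs, camera, camera_model, workorder, silhouettes, mark_of, r gives the robot as it stands.
- The arm moves only by the tool drive_tool, never from a script. Its argument "deltas" is a list of rows, each an object of numbers: "dx", "dy", "dz": the shift along the tool's x, y, z in mm; "rx", "ry", "rz": the turn, a rotation vector about the tool's x, y, z in degrees; "fingers": the opening, from 0 (shut) to 1 (fully open). In form: [{"dx": .., "dy": .., "dz": .., "rx": .., "ry": .., "rz": .., "fingers": ..}, ...]. A call has 1 to 20 rows; each row is the pose to reach, as a shift and turn from the pose commanded when the call began, along the tool's axes at that moment; what a row does not reach only later rows make up. A row lasts 1/10 s, in which the tool goes at most 50 mm and 8.59 degrees, less where a joint would pass 70% of its speed; a pose out of reach is approached as far as the arm can. A call with a gripper value outside its range is refused whole. The fingers move at their own pace and stop on an object; "force" is the grip in N (left out, the last holds). Time passes only in rows, so rows that repeat a pose let the fingers close. It gives the time, the measured TCP pose, the force, the opening and the grip force at its end, in the units of the state.
- get_obs(): the state, without advancing time (a new reading comes with each control period).
- camera(name): name is "side" or "top"; returns (picture, depth): 384x512x3 uint8, red, green, blue; 384x512 float32, m along the optical axis (not along the pixel's ray), 0 where there is no reading.
- camera_model(name): a dict with "mtx" (3x3 intrinsics, pixels), "R" (3x3) and "t" (3): a world point X has camera coordinates R X + t. Camera axes: x right, y down, z forward; pixel columns grow to the right and rows downward; lengths in m; the calibration is good to about 2 mm. A picture is of the moment at which its call begins. camera_model takes no time and is no camera call.
- workorder.finish_job(): hands the job in; it is judged then, once.
Trained networks look in the newest picture that a camera, given by its name, has taken for a name from the list of things; names that differ only in an ending like _2 or _b are one class to them, and where a whole thing is asked for, a point or a joint stands for the part that bears it (a point fixed in the world has none). Each returns a list of dicts, best first, with "p" (0 to 1); they miss things now and then, are a little off and sometimes report something else, mostly with a low value. They report only what shows in the picture. A call takes as long as a camera call. They do not tell look-alikes from the thing itself.
- silhouettes(camera, name): "mask" (384x512 bool, what is visible of it) and "box" ([left, top, right, bottom] in pixels, round what is visible of it).
- mark_of(camera, name): "point" ([column, row] in pixels: a listed point, or the origin of a listed thing).
The state is a dict: "time_s": time; "qpos": joint angles; "joint_velocities": joint speeds; "joint_torque": joint torques, N m; "eef_pos": TCP position; "eef_rot": TCP orientation; "force": force on the tool from outside, world axes, zero at the start; "wrist_torque": the same for the moment, N m; "opening": opening from 0.0 (shut) to 1.0 (fully open); "grip_force": force on a finger pad.
Only numpy, scipy, OpenCV 4.12 (cv2) and the standard library are available. Lean on these libraries where they do the work, as an engineer would, in place of code of your own. Each camera call takes 0.05 s, during which the arm holds its last target. There are 200 camera calls.

## Working session

There is one attempt and no reset: what is moved stays moved. The work goes in short steps, Python scripts to look and compute and a tool call to move; the robot and the scene stay as the last step left them, time stands still between calls to the robot, and variables do not carry over. Pictures are saved under pics/ and viewed, at most 14 in all, crops included, and the job is handed in when it is done.

Besides the shell and the picture viewer there is one more tool, called in YAML: its name, and indented under it one key for each argument. drive_tool: Moves the arm, as the interface text tells. Its arguments: {"type":"object","properties":{"deltas":{"type":"array"},"force":{"type":"number"}},"required":["deltas"]}

```bash
ls; mkdir -p pics
cat > h.py <<'E'
import numpy as np, cv2
from plant import get_obs, camera, camera_model, workorder, silhouettes, mark_of, r
from scipy.spatial.transform import Rotation as R
def world(cam,depth,u,v):
    m=camera_model(cam);K=np.array(m["mtx"]);d=depth[v,u]
    c=np.stack([(u-K[0,2])/K[0,0]*d,(v-K[1,2])/K[1,1]*d,d],-1)
    return (c-np.array(m["t"]))@np.array(m["R"])
def cloud(cam,depth):
    v,u=np.mgrid[0:384,0:512];return world(cam,depth,u,v)
def ray(cam,p,z):
    m=camera_model(cam);K=np.array(m["mtx"]);Rm=np.array(m["R"]);t=np.array(m["t"])
    d=Rm.T@np.linalg.inv(K)@np.array([p[0],p[1],1.]);o=-Rm.T@t
    return o+d*(z-o[2])/d[2]
def proj(cam,X):
    m=camera_model(cam);c=np.array(m["R"])@X+np.array(m["t"]);p=np.array(m["mtx"])@c;return p[:2]/p[2]
def tool():
    o=get_obs();q=np.array(o["eef_rot"]);return np.array(o["eef_pos"]),R.from_quat(q[[1,2,3,0]])
E
python3 - <<'E'
from h import *
for c in ("top","side"):
    p,d=camera(c);cv2.imwrite(f"pics/{c}0.png",p[:,:,::-1]);np.save(f"{c}0.npy",d)
    m=camera_model(c);print(c,(-np.array(m["R"]).T@m["t"]).round(3))
    for n in ("dock","cassette1","crate","gate","lever_grip","lever_pivot","dock_lip","dock_rail","slot1","slot2","slot3","slot4"):
        for x in mark_of(c,n)[:5]:
            if x["p"]>.2:
                u,v=np.clip(np.round(x["point"]).astype(int),0,[511,383])
                print(n,round(x["p"],2),np.round(x["point"]),world(c,d,u,v).round(3))
o=get_obs();print(o["time_s"],o["eef_pos"],o["eef_rot"],r.hold_point_z)
E
```

```text
pics
top [ 0.306 -0.01   1.764]
dock 0.62 [252. 158.] [0.645 0.024 0.009]
dock 0.62 [158. 188.] [0.518 0.359 0.084]
cassette1 0.73 [184. 241.] [0.328 0.248 0.158]
cassette1 0.72 [239. 162.] [0.623 0.071 0.045]
cassette1 0.61 [282. 160.] [ 0.616 -0.084  0.128]
cassette1 0.52 [220. 160.] [0.629 0.141 0.047]
cassette1 0.4 [252. 150.] [0.678 0.024 0.   ]
crate 0.94 [342. 201.] [ 0.478 -0.3    0.083]
crate 0.52 [222. 156.] [0.632 0.129 0.109]
crate 0.27 [347. 227.] [ 0.39  -0.332  0.001]
gate 0.88 [147. 242.] [0.324 0.397 0.059]
gate 0.62 [165. 192.] [0.506 0.338 0.064]
gate 0.49 [252. 158.] [0.645 0.024 0.009]
gate 0.25 [341. 198.] [ 0.498 -0.312 -0.003]
lever_grip 0.54 [139. 258.] [0.269 0.407 0.123]
lever_grip 0.53 [154. 178.] [0.54  0.354 0.177]
lever_pivot 0.86 [156. 188.] [0.521 0.373 0.056]
lever_pivot 0.67 [219. 156.] [0.632 0.14  0.109]
lever_pivot 0.61 [143. 244.] [0.317 0.414 0.047]
dock_lip 0.78 [253. 161.] [0.632 0.02  0.017]
dock_lip 0.25 [344. 138.] [ 0.72  -0.319  0.034]
dock_rail 0.84 [249. 150.] [0.678 0.036 0.001]
slot1 0.89 [349. 225.] [ 0.397 -0.339  0.006]
slot1 0.84
[... 2106 characters left out ...]
 [344. 210.] [ 0.403 -0.285  0.061]
slot2 0.62 [334. 188.] [ 0.491 -0.28   0.093]
slot2 0.4 [157. 220.] [-0.537  0.328  1.124]
slot3 0.79 [340. 198.] [ 0.438 -0.281  0.089]
slot3 0.73 [355. 222.] [ 0.027 -0.075  0.439]
slot3 0.65 [344. 210.] [ 0.403 -0.285  0.061]
slot3 0.62 [334. 188.] [ 0.491 -0.28   0.093]
slot3 0.4 [157. 220.] [-0.537  0.328  1.124]
slot4 0.79 [340. 198.] [ 0.438 -0.281  0.089]
slot4 0.73 [355. 222.] [ 0.027 -0.075  0.439]
slot4 0.65 [344. 210.] [ 0.403 -0.285  0.061]
slot4 0.62 [334. 188.] [ 0.491 -0.28   0.093]
slot4 0.4 [157. 220.] [-0.537  0.328  1.124]
1.3 [ 0.27734612 -0.58783278  0.23128834] [-3.90050050e-05  9.75810918e-01  2.18616218e-01  1.55009147e-05] -0.0187
```

Run:
```python
import cv2
a=cv2.imread("pics/top0.png")[110:310,100:400];cv2.imwrite("pics/topc.png",cv2.resize(a,(800,533),interpolation=cv2.INTER_CUBIC))
a=cv2.imread("pics/side0.png")[130:320,110:410];cv2.imwrite("pics/sidec.png",cv2.resize(a,(800,507),interpolation=cv2.INTER_CUBIC))
```

```text
(no output)
```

View pics/topc.png

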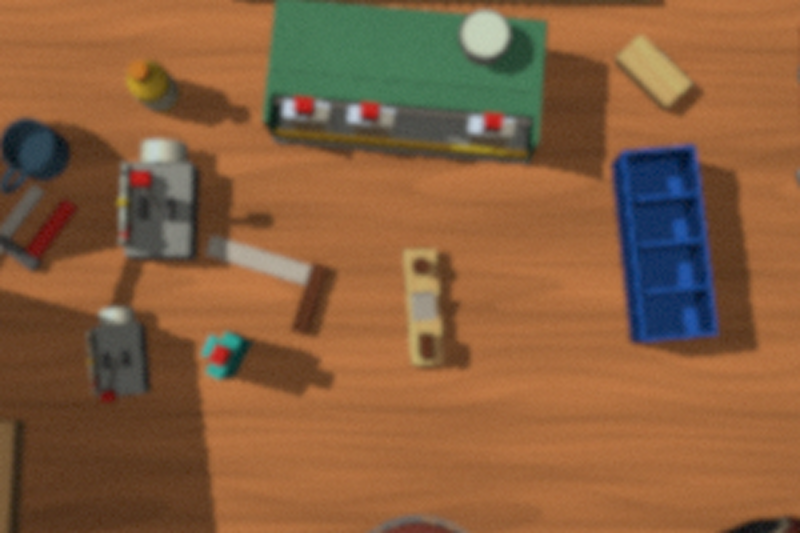

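View pics/sidec.png

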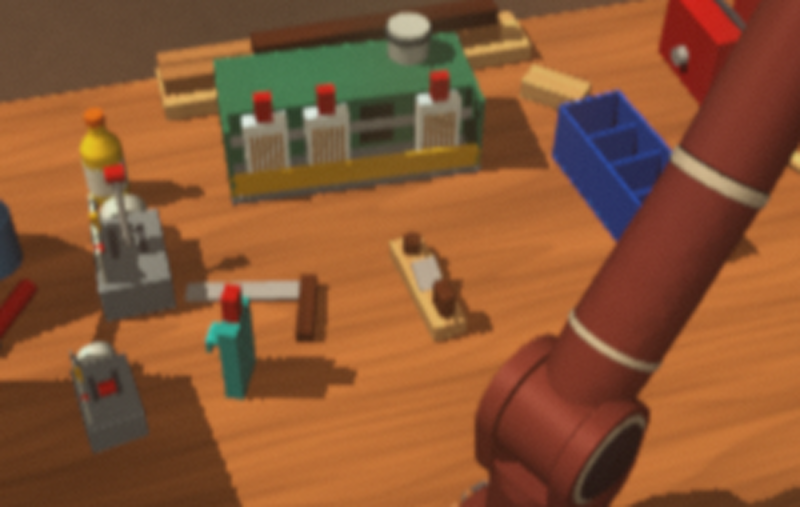

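The top picture shows three cassettes with tabs at crop (305,105), (370,110) and (493,122). The crate is at (667,245) and the larger gate at (160,210) with its grip at (141,180). The smaller gate is at (118,357) and the turquoise look-alike at (225,355). I'll fit the poses now.

```bash
cat > fit.py <<'E'
from h import *
def rect(P):
    (c,s,a)=cv2.minAreaRect((P[:,:2]*1000).astype(np.float32));return np.round(c,1),np.round(s,1),round(a,2)
def red(p,d,cam):
    hsv=cv2.cvtColor(p,cv2.COLOR_RGB2HSV).astype(int)
    W=cloud(cam,d);m=((hsv[...,0]<8)|(hsv[...,0]>172))&(hsv[...,1]>150)&(hsv[...,2]>70)&(d>0)
    n,l,st,_=cv2.connectedComponentsWithStats(m.astype(np.uint8))
    out=[]
    for i in range(1,n):
        if st[i,4]>=8:
            Q=W[l==i];zt=np.percentile(Q[:,2],80)
            T=Q[Q[:,2]>zt-.012]
            out.append((st[i,4],np.median(Q,0).round(3),((T.min(0)+T.max(0))/2).round(3),round(zt,3)))
    return out,hsv,W
E
python3 - <<'E'
from fit import *
for c in ("top","side"):
    p=cv2.imread(f"pics/{c}0.png")[:,:,::-1].copy();d=np.load(f"{c}0.npy")
    o,hsv,W=red(p,d,c);print(c)
    for x in o:
        if x[2][0]>.2 and x[2][2]>.05: print(*x)
    Hh,S,V=hsv[...,0],hsv[...,1],hsv[...,2]
    x,y,z=W[...,0],W[...,1],W[...,2]
    b=(Hh>105)&(Hh<125)&(S>150)&(y<-.2)&(x>.3)&(x<.7)
    print("crate",rect(W[b&(z>.088)&(z<.11)]),b.sum(), "all",rect(W[b]))
    yl=(Hh>18)&(Hh<32)&(S>150)&(x>.55)&(x<.7)&(abs(y)<.22)
    Y=W[yl]; Y=Y[np.argsort(Y[:,1])]
    f=np.polyfit(Y[:,1],Y[:,0],1);print("lip",len(Y),f,Y[[0,-1]].round(3),np.median(Y[:,2]))
    g=(Hh>45)&(Hh<85)&(S>70)&(x>.55)&(abs(y)<.3)&(z>.11)
    print("green",rect(W[g]),np.median(W[g][:,2]))
    gt=(abs(z-.06)<.008)&(x>.42)&(x<.63)&(y>.28)&(y<.45)&(S<90)
    print("gate",rect(W[gt]),gt.sum())
E
```

```text
top
1009 [ 0.713 -0.547  0.126] [ 0.718 -0.559  0.131] 0.131
902 [ 0.719 -0.668  0.125] [ 0.717 -0.679  0.13 ] 0.131
33 [0.646 0.155 0.169] [0.645 0.154 0.169] 0.172
32 [0.638 0.066 0.169] [0.637 0.068 0.169] 0.172
30 [ 0.626 -0.092  0.17 ] [ 0.625 -0.091  0.172] 0.173
41 [0.544 0.362 0.175] [0.546 0.361 0.175] 0.179
28 [0.322 0.254 0.158] [0.323 0.256 0.159] 0.163
1944 [ 0.243 -0.511  0.614] [ 0.202 -0.442  0.66 ] 0.65
19 [0.265 0.405 0.116] [0.267 0.405 0.118] 0.122
crate (array([ 477.7, -325. ]), array([248.5, 100.3]), 5.69) 2077 all (array([ 478.2, -324.8]), array([249.4, 100.8]), 5.78)
lip 245 [0.07862473 0.61542   ] [[ 0.604 -0.142  0.058]
 [ 0.639  0.207  0.031]] 0.04584109212392654
green (array([700.9,  23.3]), array([362. , 167.7]), 84.76) 0.1306553589158088
gate (array([534.7, 359.8]), array([160.8,  87.3]), 1.02) 730
side
183 [ 0.262 -0.56   0.449] [ 0.266 -0.561  0.466] 0.465
58 [ 0.62  -0.089  0.16 ] [ 0.622 -0.089  0.168] 0.171
56 [0.633 0.069 0.161] [0.636 0.07  0.167] 0.171
56 [0.64  0.156 0.158] [0.644 0.155 0.167] 0.17
46 [0.539 0.36  0.175] [0.543 0.361 0.176] 0.179
89 [0.314 0.258 0.155] [0.32  0.257 0.158] 0.162
34 [0.264 0.406 0.115] [0.265 0.405 0.114] 0.117
crate (array([ 488.1, -324.6]), array([205.5,  98.8]), 5.52) 375 all (array([ 487.8, -325.2]), array([205.5, 100.4]), 5.11)
lip 580 [0.07669815 0.61537001] [[ 0.605 -0.149  0.03 ]
 [ 0.628  0.212  0.042]] 0.03419245659810846
green (array([701.8,  25.2]), array([362.4, 173.3]), 85.36) 0.13275622380011876
gate (array([534.9, 360.6]), array([ 88.9, 165.7]), 89.73) 635
```

```bash
cat >> h.py <<'E'
DO=np.array([.634,.031,0]);DY=-4.9
def ori(yaw,tilt=0,axis_yaw=None):
    """tool z down, tool x at yaw (deg); tilt: top leaned towards -x of frame axis_yaw"""
    Rm=R.from_euler('z',yaw,degrees=True)*R.from_euler('x',180,degrees=True)
    if tilt:
        A=R.from_euler('z',axis_yaw,degrees=True);Rm=A*R.from_euler('y',-tilt,degrees=True)*A.inv()*Rm
    return Rm
def rows(wps,grasp=False):
    p,T=tool()
    print("t",round(get_obs()["time_s"],1),"pos",p.round(4),"yaw",(np.degrees(np.arctan2(*T.as_matrix()[[1,0],0]))).round(1))
    for w in wps:
        Rm=ori(*w[3:]);q=np.array(w[:3],float)
        if grasp: q=q-Rm.apply([0,0,r.hold_point_z])
        d=T.inv().apply(q-p)*1000;rv=(T.inv()*Rm).as_rotvec(degrees=True)
        print("d",d.round(1),"r",rv.round(1))
def hold():
    p,T=tool();return p+T.apply([0,0,r.hold_point_z])
E
python3 - <<'E'
from h import *
rows([(.5,-.35,.3,60),(.62,0,.3,120),(.544,.361,.27,179.9)])
for c,p in (("top",(156,188)),("side",(161,215))): print(ray(c,p,.07))
E
```

```text
t 1.3 pos [ 0.2773 -0.5878  0.2313] yaw 25.3
d [ 302.8 -120.1  -68.7] r [ -0.   -0.  -34.7]
d [ 560.7 -385.5  -68.7] r [ -0.   -0.  -94.7]
d [ 646.  -744.4  -38.6] r [   0.    -0.  -154.6]
[0.51943579 0.36966247 0.07      ]
[0.54463011 0.34680443 0.07      ]
```

drive_tool:
  deltas:
    - {"dx": 50, "dy": -20, "dz": -60, "rz": -5, "fingers": 0.5}
    - {"dx": 100, "dy": -40, "dz": -69, "rz": -12, "fingers": 0.5}
    - {"dx": 150, "dy": -60, "dz": -69, "rz": -18, "fingers": 0.5}
    - {"dx": 200, "dy": -80, "dz": -69, "rz": -24, "fingers": 0.5}
    - {"dx": 250, "dy": -100, "dz": -69, "rz": -30, "fingers": 0.5}
    - {"dx": 303, "dy": -120, "dz": -69, "rz": -35, "fingers": 0.5}
    - {"dx": 345, "dy": -165, "dz": -69, "rz": -42, "fingers": 0.5}
    - {"dx": 380, "dy": -200, "dz": -69, "rz": -50, "fingers": 0.5}
    - {"dx": 420, "dy": -240, "dz": -69, "rz": -58, "fingers": 0.5}
    - {"dx": 460, "dy": -280, "dz": -69, "rz": -66, "fingers": 0.5}
    - {"dx": 490, "dy": -315, "dz": -69, "rz": -74, "fingers": 0.5}
    - {"dx": 525, "dy": -350, "dz": -69, "rz": -82, "fingers": 0.5}
    - {"dx": 561, "dy": -386, "dz": -69, "rz": -90, "fingers": 0.5}
    - {"dx": 561, "dy": -386, "dz": -69, "rz": -95, "fingers": 0.5}
    - {"dx": 561, "dy": -386, "dz": -69, "rz": -95, "fingers": 0.5}
    - {"dx": 561, "dy": -386, "dz": -69, "rz": -95, "fingers": 0.5}
    - {"dx": 561, "dy": -386, "dz": -69, "rz": -95, "fingers": 0.5}
  force: 30

```text
invalid input at $.deltas[0]: expected keys dx, dy, dz, rx, ry, rz, fingers
```

Run:
```python
from h import *
print(get_obs()["opening"])
rows([(.544,.361,.25,179.9)])
```

```text
1.0009223894761512
t 1.3 pos [ 0.2773 -0.5878  0.2313] yaw 25.3
d [ 646.  -744.4  -18.6] r [   0.    -0.  -154.6]
```

drive_tool:
  deltas:
    - {"dx": 50, "dy": -20, "dz": -60, "rx": 0, "ry": 0, "rz": -5, "fingers": 0.5}
    - {"dx": 303, "dy": -120, "dz": -69, "rx": 0, "ry": 0, "rz": -35, "fingers": 0.5}
    - {"dx": 303, "dy": -120, "dz": -69, "rx": 0, "ry": 0, "rz": -35, "fingers": 0.5}
    - {"dx": 303, "dy": -120, "dz": -69, "rx": 0, "ry": 0, "rz": -35, "fingers": 0.5}
    - {"dx": 303, "dy": -120, "dz": -69, "rx": 0, "ry": 0, "rz": -35, "fingers": 0.5}
    - {"dx": 303, "dy": -120, "dz": -69, "rx": 0, "ry": 0, "rz": -35, "fingers": 0.5}
    - {"dx": 303, "dy": -120, "dz": -69, "rx": 0, "ry": 0, "rz": -35, "fingers": 0.5}
    - {"dx": 561, "dy": -386, "dz": -69, "rx": 0, "ry": 0, "rz": -95, "fingers": 0.5}
    - {"dx": 561, "dy": -386, "dz": -69, "rx": 0, "ry": 0, "rz": -95, "fingers": 0.5}
    - {"dx": 561, "dy": -386, "dz": -69, "rx": 0, "ry": 0, "rz": -95, "fingers": 0.5}
    - {"dx": 561, "dy": -386, "dz": -69, "rx": 0, "ry": 0, "rz": -95, "fingers": 0.5}
    - {"dx": 561, "dy": -386, "dz": -69, "rx": 0, "ry": 0, "rz": -95, "fingers": 0.5}
    - {"dx": 561, "dy": -386, "dz": -69, "rx": 0, "ry": 0, "rz": -95, "fingers": 0.5}
    - {"dx": 561, "dy": -386, "dz": -69, "rx": 0, "ry": 0, "rz": -95, "fingers": 0.5}
    - {"dx": 561, "dy": -386, "dz": -69, "rx": 0, "ry": 0, "rz": -95, "fingers": 0.5}
    - {"dx": 561, "dy": -386, "dz": -69, "rx": 0, "ry": 0, "rz": -95, "fingers": 0.5}
  force: 30

```text
time_s: 2.9
eef_pos: [0.6203, 0.0065, 0.3003]
eef_rot: [-0.001, 0.494, 0.869, 0.002]
force: [-0.3, 0.6, -0.0]
opening: 0.502
grip_force: 0.0
```

Run:
```python
from h import *
print(get_obs()["opening"])
rows([(.544,.361,.25,179.9)])
```

```text
0.5023177092061887
t 2.9 pos [0.6203 0.0065 0.3003] yaw 120.7
d [343.5 115.5  51.7] r [  0.2  -0.1 -59.2]
```

drive_tool:
  deltas:
    - {"dx": 344, "dy": 116, "dz": 10, "rx": 0, "ry": 0, "rz": -59, "fingers": 0.5}
    - {"dx": 344, "dy": 116, "dz": 10, "rx": 0, "ry": 0, "rz": -59, "fingers": 0.5}
    - {"dx": 344, "dy": 116, "dz": 10, "rx": 0, "ry": 0, "rz": -59, "fingers": 0.5}
    - {"dx": 344, "dy": 116, "dz": 10, "rx": 0, "ry": 0, "rz": -59, "fingers": 0.5}
    - {"dx": 344, "dy": 116, "dz": 10, "rx": 0, "ry": 0, "rz": -59, "fingers": 0.5}
    - {"dx": 344, "dy": 116, "dz": 10, "rx": 0, "ry": 0, "rz": -59, "fingers": 0.5}
    - {"dx": 344, "dy": 116, "dz": 10, "rx": 0, "ry": 0, "rz": -59, "fingers": 0.5}
    - {"dx": 344, "dy": 116, "dz": 10, "rx": 0, "ry": 0, "rz": -59, "fingers": 0.5}
    - {"dx": 344, "dy": 116, "dz": 52, "rx": 0, "ry": 0, "rz": -59, "fingers": 0.5}
    - {"dx": 344, "dy": 116, "dz": 52, "rx": 0, "ry": 0, "rz": -59, "fingers": 0.5}
    - {"dx": 344, "dy": 116, "dz": 52, "rx": 0, "ry": 0, "rz": -59, "fingers": 0.5}

```text
time_s: 4.0
eef_pos: [0.5481, 0.3536, 0.2479]
eef_rot: [-0.0, 0.008, 1.0, -0.002]
force: [0.0, 0.4, 1.1]
opening: 0.504
grip_force: 0.0
```

Run:
```python
from h import *
print(get_obs()["opening"])
rows([(.544,.361,.158,179.9)])
```

```text
0.5044275206084642
t 4.0 pos [0.5481 0.3536 0.2479] yaw 179.0
d [ 4.2  7.6 89.8] r [-0.2 -0.  -0.9]
```

drive_tool:
  deltas:
    - {"dx": 4, "dy": 5, "dz": 40, "rx": 0, "ry": 0, "rz": 0, "fingers": 0.5}
    - {"dx": 4, "dy": 5, "dz": 70, "rx": 0, "ry": 0, "rz": 0, "fingers": 0.5}
    - {"dx": 4, "dy": 5, "dz": 94, "rx": 0, "ry": 0, "rz": 0, "fingers": 0.5}
    - {"dx": 4, "dy": 5, "dz": 94, "rx": 0, "ry": 0, "rz": 0, "fingers": 0.5}
    - {"dx": 4, "dy": 5, "dz": 94, "rx": 0, "ry": 0, "rz": 0, "fingers": 0.2}
    - {"dx": 4, "dy": 5, "dz": 94, "rx": 0, "ry": 0, "rz": 0, "fingers": 0.2}
    - {"dx": 4, "dy": 5, "dz": 94, "rx": 0, "ry": 0, "rz": 0, "fingers": 0.2}
    - {"dx": 4, "dy": 5, "dz": 94, "rx": 0, "ry": 0, "rz": 0, "fingers": 0.2}
    - {"dx": 4, "dy": 5, "dz": 94, "rx": 0, "ry": 0, "rz": 0, "fingers": 0.2}
  force: 30

```text
time_s: 4.9
eef_pos: [0.5443, 0.3629, 0.157]
eef_rot: [0.002, 0.006, 1.0, 0.002]
force: [2.2, 1.7, 6.9]
opening: 0.274
grip_force: 33.1
```

Run:
```python
from fit import *
p,T=tool();print(p,hold(),get_obs()["opening"],get_obs()["grip_force"])
p,d=camera("side");a=p[130:320,110:310];cv2.imwrite("pics/l1.png",cv2.resize(a[:,:,::-1],(600,570)))
```

```text
[0.54433278 0.36286505 0.15699641] [0.54424612 0.36279232 0.17569607] 0.27409422068595607 33.123090863227844
```

View pics/l1.png

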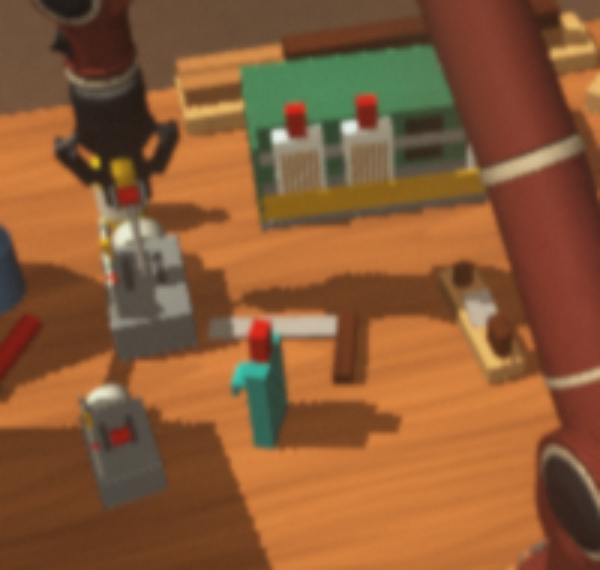

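drive_tool:
  deltas:
    - {"dx": 12, "dy": 0, "dz": -2, "rx": 0, "ry": 0, "rz": 0, "fingers": 0.2}
    - {"dx": 25, "dy": 0, "dz": -3, "rx": 0, "ry": 0, "rz": 0, "fingers": 0.2}
    - {"dx": 37, "dy": 0, "dz": -2, "rx": 0, "ry": 0, "rz": 0, "fingers": 0.2}
    - {"dx": 49, "dy": 0, "dz": 0, "rx": 0, "ry": 0, "rz": 0, "fingers": 0.2}
    - {"dx": 61, "dy": 0, "dz": 4, "rx": 0, "ry": 0, "rz": 0, "fingers": 0.2}
    - {"dx": 73, "dy": 0, "dz": 9, "rx": 0, "ry": 0, "rz": 0, "fingers": 0.2}
    - {"dx": 81, "dy": 0, "dz": 14, "rx": 0, "ry": 0, "rz": 0, "fingers": 0.2}
    - {"dx": 89, "dy": 0, "dz": 20, "rx": 0, "ry": 0, "rz": 0, "fingers": 0.2}
    - {"dx": 93, "dy": 0, "dz": 24, "rx": 0, "ry": 0, "rz": 0, "fingers": 0.2}
    - {"dx": 93, "dy": 0, "dz": 24, "rx": 0, "ry": 0, "rz": 0, "fingers": 0.2}
    - {"dx": 93, "dy": 0, "dz": 24, "rx": 0, "ry": 0, "rz": 0, "fingers": 0.2}
    - {"dx": 93, "dy": 0, "dz": 24, "rx": 0, "ry": 0, "rz": 0, "fingers": 0.2}

```text
time_s: 6.15
eef_pos: [0.4488, 0.3627, 0.1317]
eef_rot: [-0.0, 0.006, 1.0, -0.0]
force: [-2.8, -0.8, 5.4]
opening: 0.273
grip_force: 33.0
```

drive_tool:
  deltas:
    - {"dx": 3, "dy": 0, "dz": 2, "rx": 0, "ry": 0, "rz": 0, "fingers": 0.2}
    - {"dx": 6, "dy": 0, "dz": 5, "rx": 0, "ry": 0, "rz": 0, "fingers": 0.2}
    - {"dx": 6, "dy": 0, "dz": 5, "rx": 0, "ry": 0, "rz": 0, "fingers": 0.2}

```text
time_s: 6.45
eef_pos: [0.4453, 0.3627, 0.1284]
eef_rot: [0.002, 0.007, 1.0, 0.0]
force: [0.1, -1.7, 13.0]
opening: 0.275
grip_force: 34.0
```

Run:
```python
from fit import *
for c in("top","side"):
    p,d=camera(c)
    for x in red(p,d,c)[0]:
        if x[2][1]>.3 and x[2][0]>.35: print(c,*x)
p,d=camera("side");a=p[150:290,110:250];cv2.imwrite("pics/l2.png",cv2.resize(a[:,:,::-1],(560,560)))
```

```text
side 168 [0.413 0.368 0.355] [0.416 0.371 0.378] 0.376
side 57 [0.448 0.361 0.156] [0.449 0.361 0.164] 0.16
side 189 [0.492 0.518 0.024] [0.493 0.521 0.023] 0.027
```

View pics/l2.png

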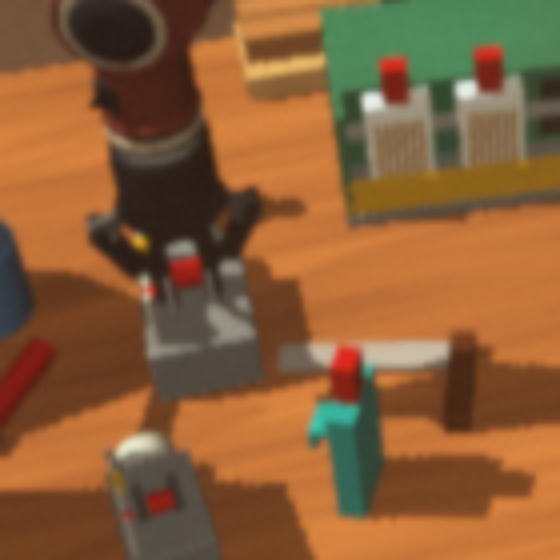

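Lever is at its stop, with the grip at crop pixel (187,270) beside the red mark. I'll release it and lift.

drive_tool:
  deltas:
    - {"dx": 0, "dy": 0, "dz": 0, "rx": 0, "ry": 0, "rz": 0, "fingers": 0.5}
    - {"dx": 0, "dy": 0, "dz": 0, "rx": 0, "ry": 0, "rz": 0, "fingers": 0.5}
    - {"dx": 0, "dy": 0, "dz": 0, "rx": 0, "ry": 0, "rz": 0, "fingers": 0.5}
    - {"dx": 0, "dy": 0, "dz": -40, "rx": 0, "ry": 0, "rz": 0, "fingers": 0.5}
    - {"dx": 0, "dy": 0, "dz": -90, "rx": 0, "ry": 0, "rz": 0, "fingers": 0.5}
    - {"dx": 0, "dy": 0, "dz": -140, "rx": 0, "ry": 0, "rz": 0, "fingers": 0.5}
    - {"dx": 0, "dy": 0, "dz": -160, "rx": 0, "ry": 0, "rz": 0, "fingers": 0.5}

```text
time_s: 7.3
eef_pos: [0.4444, 0.3645, 0.2902]
eef_rot: [0.002, 0.006, 1.0, 0.003]
force: [-0.1, 1.4, 0.1]
opening: 0.498
grip_force: 0.0
```

Run:
```python
from fit import *
for c in("top","side"):
    p,d=camera(c)
    for x in red(p,d,c)[0]:
        if .05<x[2][2]<.3 and x[2][0]>.35 and x[2][1]>-.3: print(c,*x)
ax=R.from_euler('z',DY,degrees=True).apply
print([ (DO+ax([0,y/1000,0])).round(4) for y in (123,41,-123)])
t=DO+ax([0,.123,0])
rows([(t[0],t[1],.27,85.1),(.50,.2,.29,140)])
```

```text
top 31 [0.645 0.153 0.17 ] [0.644 0.154 0.169] 0.172
top 31 [0.638 0.066 0.169] [0.637 0.068 0.168] 0.172
top 31 [ 0.626 -0.09   0.17 ] [ 0.625 -0.09   0.17 ] 0.172
side 57 [0.633 0.071 0.161] [0.635 0.07  0.168] 0.171
side 56 [0.639 0.156 0.16 ] [0.645 0.156 0.167] 0.171
side 56 [0.451 0.363 0.154] [0.453 0.361 0.155] 0.159
[array([0.6445, 0.1536, 0.    ]), array([0.6375, 0.0719, 0.    ]), array([ 0.6235, -0.0916,  0.    ])]
t 7.4 pos [0.4445 0.3642 0.2889] yaw 179.2
d [-202.6 -208.1   18.8] r [ 0.4 -0.  94.1]
d [ -57.6 -163.5   -1.6] r [ 0.4  0.2 39.2]
```

drive_tool:
  deltas:
    - {"dx": -58, "dy": -164, "dz": 0, "rx": 0, "ry": 0, "rz": 39, "fingers": 0.4}
    - {"dx": -58, "dy": -164, "dz": 0, "rx": 0, "ry": 0, "rz": 39, "fingers": 0.4}
    - {"dx": -58, "dy": -164, "dz": 0, "rx": 0, "ry": 0, "rz": 39, "fingers": 0.4}
    - {"dx": -58, "dy": -164, "dz": 0, "rx": 0, "ry": 0, "rz": 39, "fingers": 0.4}
    - {"dx": -203, "dy": -208, "dz": 10, "rx": 0, "ry": 0, "rz": 94, "fingers": 0.4}
    - {"dx": -203, "dy": -208, "dz": 10, "rx": 0, "ry": 0, "rz": 94, "fingers": 0.4}
    - {"dx": -203, "dy": -208, "dz": 10, "rx": 0, "ry": 0, "rz": 94, "fingers": 0.4}
    - {"dx": -203, "dy": -208, "dz": 10, "rx": 0, "ry": 0, "rz": 94, "fingers": 0.4}
    - {"dx": -203, "dy": -208, "dz": 19, "rx": 0, "ry": 0, "rz": 94, "fingers": 0.4}
    - {"dx": -203, "dy": -208, "dz": 19, "rx": 0, "ry": 0, "rz": 94, "fingers": 0.4}
    - {"dx": -203, "dy": -208, "dz": 19, "rx": 0, "ry": 0, "rz": 94, "fingers": 0.4}
    - {"dx": -203, "dy": -208, "dz": 19, "rx": 0, "ry": 0, "rz": 94, "fingers": 0.4}
    - {"dx": -203, "dy": -208, "dz": 19, "rx": 0, "ry": 0, "rz": 94, "fingers": 0.4}

```text
time_s: 8.7
eef_pos: [0.6436, 0.1517, 0.2649]
eef_rot: [-0.0, 0.735, 0.678, -0.001]
force: [0.3, 0.3, 0.7]
opening: 0.397
grip_force: 0.0
```

Run:
```python
from h import *
rows([(.6445,.1536,.154,85.1)],True)
```

```text
t 8.7 pos [0.6436 0.1517 0.2649] yaw 85.4
d [  2.1   1.1 129.6] r [-0.1  0.1  0.3]
```

drive_tool:
  deltas:
    - {"dx": 2, "dy": 1, "dz": 45, "rx": 0, "ry": 0, "rz": 0, "fingers": 0.4}
    - {"dx": 2, "dy": 1, "dz": 85, "rx": 0, "ry": 0, "rz": 0, "fingers": 0.4}
    - {"dx": 2, "dy": 1, "dz": 115, "rx": 0, "ry": 0, "rz": 0, "fingers": 0.4}
    - {"dx": 2, "dy": 1, "dz": 128, "rx": 0, "ry": 0, "rz": 0, "fingers": 0.4}
    - {"dx": 2, "dy": 1, "dz": 128, "rx": 0, "ry": 0, "rz": 0, "fingers": 0.4}
    - {"dx": 2, "dy": 1, "dz": 128, "rx": 0, "ry": 0, "rz": 0, "fingers": 0.1}
    - {"dx": 2, "dy": 1, "dz": 128, "rx": 0, "ry": 0, "rz": 0, "fingers": 0.1}
    - {"dx": 2, "dy": 1, "dz": 128, "rx": 0, "ry": 0, "rz": 0, "fingers": 0.1}
    - {"dx": 2, "dy": 1, "dz": 128, "rx": 0, "ry": 0, "rz": 0, "fingers": 0.1}
    - {"dx": 2, "dy": 1, "dz": 128, "rx": 0, "ry": 0, "rz": 0, "fingers": 0.1}
  force: 60

```text
time_s: 9.7
eef_pos: [0.6464, 0.1542, 0.1401]
eef_rot: [0.001, 0.736, 0.677, 0.001]
force: [-0.5, -1.0, 5.3]
opening: 0.204
grip_force: 61.8
```

```bash
cat >> h.py <<'E'
def extract(y,zf=.010,raise_=.0165,tilt=25,draw=.17,n=5):
    """TCP rows (rel. to present pose) to free the cassette now gripped upright at dock y"""
    p,T=tool();A=R.from_euler('z',DY,degrees=True)
    off=A.inv().apply(p-DO);rel=off-np.array([0,off[1],zf])  # TCP rel cassette origin
    lip=np.array([-.014,0,.048])
    def out(org,th):
        Q=R.from_euler('y',-th,degrees=True)
        tp=DO+A.apply(org+Q.apply(rel)+[0,off[1],0]);Rm=A*Q*A.inv()*T
        print("d",(T.inv().apply(tp-p)*1000).round(0),"r",(T.inv()*Rm).as_rotvec(degrees=True).round(1))
    print("off",off.round(4))
    out(np.array([0,0,zf+raise_]),0)
    for th in np.linspace(0,tilt,n+1)[1:]:
        # front face passes through the lip edge (0.5 mm clear); point along the face at same height s from bottom
        Q=R.from_euler('y',-th,degrees=True)
        s=lip[2]-(zf+raise_)           # face point at the lip, above underside
        face=np.array([-.011-.001,0,s])
        c0=np.array([-.0125,0,lip[2]])
        org=c0-Q.apply(face);out(org,th)
    up=Q.apply([0,0,1.])
    for k in (.3,.6,1): out(org+up*draw*k,th)
E
python3 - <<'E'
from h import *
extract(.123)
E
```

```text
off [0.0018 0.1238 0.1401]
d [  0.   0. -16.] r [0. 0. 0.]
d [  0. -10. -17.] r [-5. -0. -0.]
d [  0. -20. -17.] r [-10.  -0.  -0.]
d [  0. -29. -16.] r [-15.  -0.  -0.]
d [  0. -38. -15.] r [-20.   -0.1  -0. ]
d [  0. -48. -12.] r [-25.   -0.1  -0. ]
d [  0. -69. -59.] r [-25.   -0.1  -0. ]
d [   0.  -90. -105.] r [-25.   -0.1  -0. ]
d [   1. -119. -167.] r [-25.   -0.1  -0. ]
```

drive_tool:
  deltas:
    - {"dx": 0, "dy": 0, "dz": -8, "rx": 0, "ry": 0, "rz": 0, "fingers": 0.1}
    - {"dx": 0, "dy": 0, "dz": -16, "rx": 0, "ry": 0, "rz": 0, "fingers": 0.1}
    - {"dx": 0, "dy": 0, "dz": -17, "rx": 0, "ry": 0, "rz": 0, "fingers": 0.1}
    - {"dx": 0, "dy": 0, "dz": -17, "rx": 0, "ry": 0, "rz": 0, "fingers": 0.1}

```text
time_s: 10.1
eef_pos: [0.6454, 0.1539, 0.1556]
eef_rot: [0.0, 0.736, 0.677, 0.0]
force: [0.3, -0.4, -1.9]
opening: 0.198
grip_force: 60.8
```

drive_tool:
  deltas:
    - {"dx": 0, "dy": -10, "dz": -1, "rx": -5, "ry": 0, "rz": 0, "fingers": 0.1}
    - {"dx": 0, "dy": -20, "dz": -1, "rx": -10, "ry": 0, "rz": 0, "fingers": 0.1}
    - {"dx": 0, "dy": -29, "dz": 0, "rx": -15, "ry": 0, "rz": 0, "fingers": 0.1}
    - {"dx": 0, "dy": -38, "dz": 2, "rx": -20, "ry": 0, "rz": 0, "fingers": 0.1}
    - {"dx": 0, "dy": -48, "dz": 4, "rx": -25, "ry": 0, "rz": 0, "fingers": 0.1}
    - {"dx": 0, "dy": -48, "dz": 4, "rx": -25, "ry": 0, "rz": 0, "fingers": 0.1}

```text
time_s: 10.7
eef_pos: [0.596, 0.1588, 0.1518]
eef_rot: [0.16, 0.716, 0.663, 0.146]
force: [1.8, -0.7, -1.3]
opening: 0.202
grip_force: 60.9
```

Run:
```python
from h import *
p,d=camera("side");a=p[130:240,170:330];cv2.imwrite("pics/c1.png",cv2.resize(a[:,:,::-1],(800,550)))
```

```text
(no output)
```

View pics/c1.png

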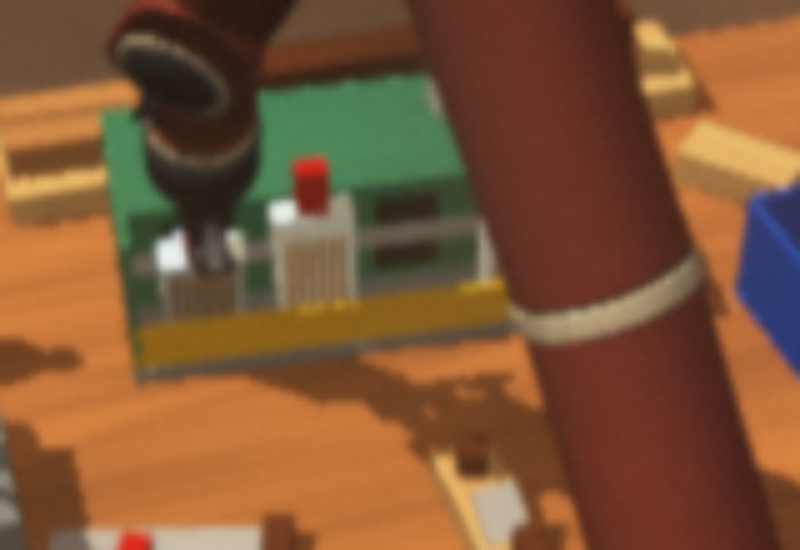

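The cassette at (200,280) leans forward over the lip and the forces are low. Next I'll draw it out along its axis.

drive_tool:
  deltas:
    - {"dx": 0, "dy": 0, "dz": -20, "rx": 0, "ry": 0, "rz": 0, "fingers": 0.1}
    - {"dx": 0, "dy": 0, "dz": -50, "rx": 0, "ry": 0, "rz": 0, "fingers": 0.1}
    - {"dx": 0, "dy": 0, "dz": -80, "rx": 0, "ry": 0, "rz": 0, "fingers": 0.1}
    - {"dx": 0, "dy": 0, "dz": -120, "rx": 0, "ry": 0, "rz": 0, "fingers": 0.1}
    - {"dx": 0, "dy": 0, "dz": -160, "rx": 0, "ry": 0, "rz": 0, "fingers": 0.1}
    - {"dx": 0, "dy": 0, "dz": -160, "rx": 0, "ry": 0, "rz": 0, "fingers": 0.1}

```text
time_s: 11.35
eef_pos: [0.5314, 0.1656, 0.3024]
eef_rot: [0.159, 0.718, 0.661, 0.151]
force: [0.5, 1.3, -1.7]
opening: 0.201
grip_force: 61.1
```

```bash
cat >> fit.py <<'E'
def crate():
    p,d=camera("top");o,hsv,W=red(p,d,"top")
    x,y,z=W[...,0],W[...,1],W[...,2]
    b=(hsv[...,0]>105)&(hsv[...,0]<125)&(hsv[...,1]>150)&(y<-.18)&(x>.25)&(x<.75)&(z>.085)&(z<.115)
    b=cv2.morphologyEx(b.astype(np.uint8),cv2.MORPH_OPEN,np.ones((2,2)))>0
    c,s,a=rect(W[b])
    if s[0]<s[1]: a-=90
    a=(a+90)%180-90
    c=np.array(c)/1000;ux=np.array([np.cos(np.radians(a)),np.sin(np.radians(a))])
    S=[(c+k*.0625*ux).round(4) for k in (-1.5,-.5,.5,1.5)]
    print("crate",c,s,a,S);return c,a,S,p,d
E
python3 - <<'E'
from fit import *
c,a,S,p,d=crate()
t=S[3]
rows([(.56,.06,.30,85.1),(.50,-.12,.30,90),(t[0],t[1],.30,90+a)])
cv2.imwrite("pics/t1.png",cv2.resize(p[110:260,200:400,::-1],(800,600)))
E
```

```text
crate [ 0.4589 -0.1979] [251.4 415.1] -82.09 [array([ 0.446, -0.105]), array([ 0.4546, -0.1669]), array([ 0.4632, -0.2289]), array([ 0.4718, -0.2908])]
t 11.4 pos [0.531  0.1644 0.2994] yaw 85.3
d [-101.6   34.4   15.1] r [25.2 -0.3  0.1]
d [-285.9   -6.1   -4.6] r [25.2  0.8 -4.7]
d [-458.5  -18.5  -11.2] r [ 21.1 -17.2  76. ]
```

View pics/t1.png

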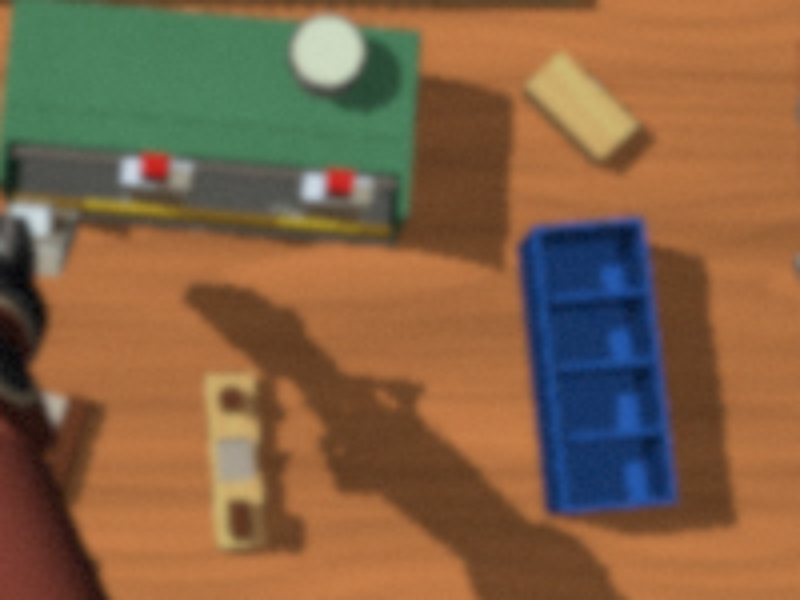

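The cassette is out at left (45,235). Two remain at (155,170) and (340,183), and the crate is at (600,365). I'll fix the crate fit by using only the largest blob.

```bash
sed -i 's|    c,s,a=rect(W\[b\])|    n,l,st,_=cv2.connectedComponentsWithStats(b.astype(np.uint8));b=l==1+np.argmax(st[1:,4])\n    c,s,a=rect(W[b])|' fit.py
python3 - <<'E'
from fit import *
c,a,S,p,d=crate()
t=S[3]
rows([(.56,.06,.30,85.1),(.50,-.12,.30,90),(t[0],t[1],.30,90+a)])
E
```

```text
crate [ 0.3394 -0.1757] [ 90.4 326.5] -63.09 [array([ 0.297 , -0.0921]), array([ 0.3253, -0.1478]), array([ 0.3535, -0.2036]), array([ 0.3818, -0.2593])]
t 11.4 pos [0.5304 0.1632 0.2971] yaw 85.2
d [-100.4   35.8   13.4] r [25.  -0.1  0.1]
d [-284.8   -4.7   -5.7] r [25.   1.  -4.7]
d [-433.5 -100.9  -50.7] r [ 22.7 -12.8  57.3]
```

```bash
python3 - <<'E'
s=open("fit.py").read()
i=s.index("    n,l,st");j=s.index("    c,s,a=rect(W[b])")
s=s[:i]+'''    m=[k for k in silhouettes("top","crate") if world_ok(k,W)]
    b&=cv2.dilate(m[0]["mask"].astype(np.uint8),np.ones((3,3)))>0
'''+s[j:]
s+='''
def world_ok(k,W):
    q=np.median(W[k["mask"]],0);return k["mask"].sum()>300 and q[1]<-.2 and .3<q[0]<.65 and q[2]<.12
'''
open("fit.py","w").write(s)
E
python3 - <<'E'
from fit import *
c,a,S,p,d=crate()
t=S[3]
rows([(.56,.06,.30,85.1),(.50,-.12,.30,90),(t[0],t[1],.30,90+a)])
E
```

```text
Traceback (most recent call last):
NameError: name 'crate' is not defined
```

```bash
cat > fit.py <<'E'
from h import *
def rect(P):
    (c,s,a)=cv2.minAreaRect((P[:,:2]*1000).astype(np.float32));return np.round(c,1),np.round(s,1),round(a,2)
def red(p,d,cam):
    hsv=cv2.cvtColor(p,cv2.COLOR_RGB2HSV).astype(int)
    W=cloud(cam,d);m=((hsv[...,0]<8)|(hsv[...,0]>172))&(hsv[...,1]>150)&(hsv[...,2]>70)&(d>0)
    n,l,st,_=cv2.connectedComponentsWithStats(m.astype(np.uint8))
    out=[]
    for i in range(1,n):
        if st[i,4]>=8:
            Q=W[l==i];zt=np.percentile(Q[:,2],80)
            T=Q[Q[:,2]>zt-.012]
            out.append((st[i,4],np.median(Q,0).round(3),((T.min(0)+T.max(0))/2).round(3),round(zt,3)))
    return out,hsv,W
def crate():
    p,d=camera("top");o,hsv,W=red(p,d,"top")
    z=W[...,2]
    ms=[]
    for k in silhouettes("top","crate"):
        q=np.median(W[k["mask"]],0)
        if k["mask"].sum()>300 and q[1]<-.18 and .3<q[0]<.65 and q[2]<.12: ms.append(k["mask"])
    m=cv2.dilate(ms[0].astype(np.uint8),np.ones((5,5)))>0
    b=m&(hsv[...,0]>105)&(hsv[...,0]<125)&(hsv[...,1]>150)&(z>.085)&(z<.115)
    c,s,a=rect(W[b])
    if s[0]<s[1]: a-=90
    a=(a+90)%180-90
    c=np.array(c)/1000;ux=np.array([np.cos(np.radians(a)),np.sin(np.radians(a))])
    S=[(c+k*.0625*ux).round(4) for k in (-1.5,-.5,.5,1.5)]
    print("crate",c,s,a,S);return c,a,S,p,d
E
python3 - <<'E'
from fit import *
c,a,S,p,d=crate()
t=S[3]
rows([(.56,.06,.30,85.1),(.50,-.12,.30,90),(t[0],t[1],.30,90+a)])
E
```

```text
crate [ 0.4778 -0.3252] [247.8 102. ] 5.579999999999998 [array([ 0.3845, -0.3343]), array([ 0.4467, -0.3282]), array([ 0.5089, -0.3222]), array([ 0.5711, -0.3161])]
t 11.6 pos [0.5299 0.1625 0.2948] yaw 85.2
d [-99.6  37.2  11.6] r [24.8  0.1  0.1]
d [-284.    -3.4   -6.9] r [24.8  1.1 -4.7]
d [-473.4   75.7   30. ] r [ 24.7   2.3 -10.2]
```

drive_tool:
  deltas:
    - {"dx": -100, "dy": 20, "dz": 5, "rx": 25, "ry": 0, "rz": 0, "fingers": 0.1}
    - {"dx": -100, "dy": 20, "dz": 5, "rx": 25, "ry": 0, "rz": 0, "fingers": 0.1}
    - {"dx": -100, "dy": 20, "dz": 5, "rx": 25, "ry": 0, "rz": 0, "fingers": 0.1}
    - {"dx": -284, "dy": 0, "dz": -10, "rx": 25, "ry": 1, "rz": -5, "fingers": 0.1}
    - {"dx": -284, "dy": 0, "dz": -10, "rx": 25, "ry": 1, "rz": -5, "fingers": 0.1}
    - {"dx": -284, "dy": 0, "dz": -10, "rx": 25, "ry": 1, "rz": -5, "fingers": 0.1}
    - {"dx": -284, "dy": 0, "dz": -10, "rx": 25, "ry": 1, "rz": -5, "fingers": 0.1}
    - {"dx": -473, "dy": 66, "dz": 26, "rx": 25, "ry": 2, "rz": -10, "fingers": 0.1}
    - {"dx": -473, "dy": 66, "dz": 26, "rx": 25, "ry": 2, "rz": -10, "fingers": 0.1}
    - {"dx": -473, "dy": 66, "dz": 26, "rx": 25, "ry": 2, "rz": -10, "fingers": 0.1}
    - {"dx": -473, "dy": 66, "dz": 26, "rx": 25, "ry": 2, "rz": -10, "fingers": 0.1}
    - {"dx": -473, "dy": 66, "dz": 26, "rx": 25, "ry": 2, "rz": -10, "fingers": 0.1}
    - {"dx": -473, "dy": 66, "dz": 26, "rx": 25, "ry": 2, "rz": -10, "fingers": 0.1}
    - {"dx": -473, "dy": 66, "dz": 26, "rx": 25, "ry": 2, "rz": -10, "fingers": 0.1}

```text
time_s: 12.95
eef_pos: [0.5617, -0.3124, 0.2989]
eef_rot: [-0.001, 0.673, 0.74, -0.001]
force: [0.5, -0.2, -1.6]
opening: 0.192
grip_force: 61.1
```

```bash
cat >> h.py <<'E'
def place(S,a,i,z=.26,off=-.011):
    u=np.array([np.cos(np.radians(a)),np.sin(np.radians(a))]);t=S[i]+off*u
    rows([(t[0],t[1],z,90+a)]);return t
E
python3 - <<'E'
from fit import *
a=5.6;S=np.array([[.3845,-.3343],[.4467,-.3282],[.5089,-.3222],[.5711,-.3161]])
print(place(S,a,3,.142))
for i in range(3):
    p,d=camera("side")
cv2.imwrite("pics/s2.png",cv2.resize(p[120:270,250:450,::-1],(800,600)))
p,T=tool();print(p,T.apply([0,0,1]))
E
```

```text
t 12.9 pos [ 0.5617 -0.3124  0.2989] yaw 95.5
d [ -4.7  -1.4 156.9] r [-0.2  0.  -0.1]
[ 0.5601525  -0.31717341]
[ 0.56197308 -0.3118773   0.30064125] [-0.00121952 -0.0024527  -0.99999625]
```

View pics/s2.png

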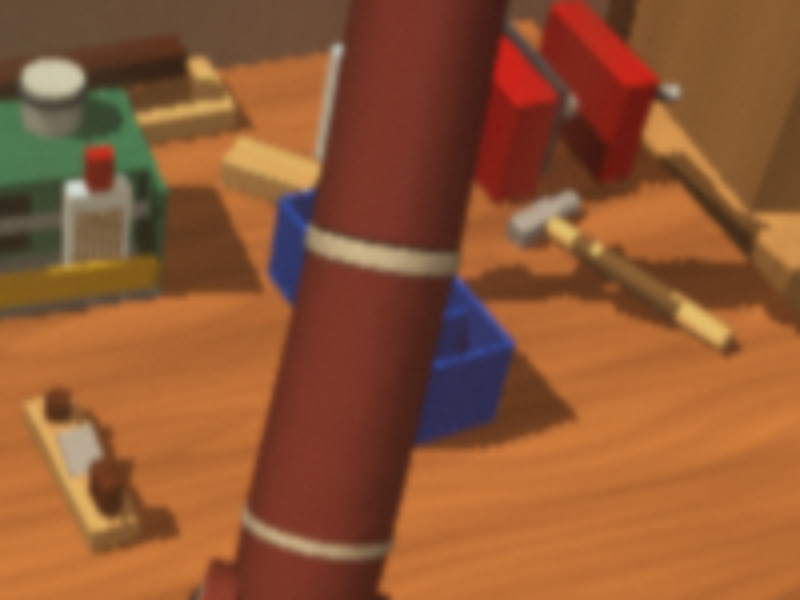

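drive_tool:
  deltas:
    - {"dx": -5, "dy": -1, "dz": 10, "rx": 0, "ry": 0, "rz": 0, "fingers": 0.1}
    - {"dx": -5, "dy": -1, "dz": 50, "rx": 0, "ry": 0, "rz": 0, "fingers": 0.1}
    - {"dx": -5, "dy": -1, "dz": 90, "rx": 0, "ry": 0, "rz": 0, "fingers": 0.1}
    - {"dx": -5, "dy": -1, "dz": 120, "rx": 0, "ry": 0, "rz": 0, "fingers": 0.1}
    - {"dx": -5, "dy": -1, "dz": 140, "rx": 0, "ry": 0, "rz": 0, "fingers": 0.1}
    - {"dx": -5, "dy": -1, "dz": 152, "rx": 0, "ry": 0, "rz": 0, "fingers": 0.1}
    - {"dx": -5, "dy": -1, "dz": 158, "rx": 0, "ry": 0, "rz": 0, "fingers": 0.1}
    - {"dx": -5, "dy": -1, "dz": 162, "rx": 0, "ry": 0, "rz": 0, "fingers": 0.1}
    - {"dx": -5, "dy": -1, "dz": 162, "rx": 0, "ry": 0, "rz": 0, "fingers": 0.1}

```text
time_s: 14.0
eef_pos: [0.5613, -0.3197, 0.1392]
eef_rot: [0.001, 0.673, 0.739, -0.002]
force: [-0.3, -0.1, -2.5]
opening: 0.2
grip_force: 61.1
```

drive_tool:
  deltas:
    - {"dx": 2, "dy": 0, "dz": 2, "rx": 0, "ry": 0, "rz": 0, "fingers": 0.1}
    - {"dx": 2, "dy": 0, "dz": 4, "rx": 0, "ry": 0, "rz": 0, "fingers": 0.1}
    - {"dx": 2, "dy": 0, "dz": 4, "rx": 0, "ry": 0, "rz": 0, "fingers": 0.1}
    - {"dx": 2, "dy": 0, "dz": 4, "rx": 0, "ry": 0, "rz": 0, "fingers": 0.35}
    - {"dx": 2, "dy": 0, "dz": 4, "rx": 0, "ry": 0, "rz": 0, "fingers": 0.35}
    - {"dx": 2, "dy": 0, "dz": 4, "rx": 0, "ry": 0, "rz": 0, "fingers": 0.35}
    - {"dx": 2, "dy": 0, "dz": -30, "rx": 0, "ry": 0, "rz": 0, "fingers": 0.35}
    - {"dx": 2, "dy": 0, "dz": -70, "rx": 0, "ry": 0, "rz": 0, "fingers": 0.35}
    - {"dx": 2, "dy": 0, "dz": -120, "rx": 0, "ry": 0, "rz": 0, "fingers": 0.35}
    - {"dx": 2, "dy": 0, "dz": -150, "rx": 0, "ry": 0, "rz": 0, "fingers": 0.35}
    - {"dx": 2, "dy": 0, "dz": -150, "rx": 0, "ry": 0, "rz": 0, "fingers": 0.35}

```text
time_s: 15.1
eef_pos: [0.5635, -0.3182, 0.2952]
eef_rot: [0.007, 0.673, 0.739, -0.0]
force: [-0.1, 0.7, 0.2]
opening: 0.348
grip_force: 0.0
```

Run:
```python
from h import *
rows([(.50,-.12,.30,90),(.6375,.0719,.27,85.1)])
```

```text
t 15.1 pos [ 0.5635 -0.3182  0.2952] yaw 95.4
d [203.2 -44.7  -7.3] r [0.6 0.6 5.4]
d [381.7 109.9  22.3] r [ 0.6  0.5 10.3]
```

drive_tool:
  deltas:
    - {"dx": 203, "dy": 10, "dz": -6, "rx": 0, "ry": 0, "rz": 5, "fingers": 0.4}
    - {"dx": 203, "dy": 10, "dz": -6, "rx": 0, "ry": 0, "rz": 5, "fingers": 0.4}
    - {"dx": 203, "dy": 10, "dz": -6, "rx": 0, "ry": 0, "rz": 5, "fingers": 0.4}
    - {"dx": 203, "dy": 10, "dz": -6, "rx": 0, "ry": 0, "rz": 5, "fingers": 0.4}
    - {"dx": 382, "dy": 112, "dz": 5, "rx": 0, "ry": 0, "rz": 10, "fingers": 0.4}
    - {"dx": 382, "dy": 112, "dz": 5, "rx": 0, "ry": 0, "rz": 10, "fingers": 0.4}
    - {"dx": 382, "dy": 112, "dz": 5, "rx": 0, "ry": 0, "rz": 10, "fingers": 0.4}
    - {"dx": 382, "dy": 112, "dz": 5, "rx": 0, "ry": 0, "rz": 10, "fingers": 0.4}
    - {"dx": 382, "dy": 112, "dz": 5, "rx": 0, "ry": 0, "rz": 10, "fingers": 0.4}
    - {"dx": 382, "dy": 112, "dz": 22, "rx": 0, "ry": 0, "rz": 10, "fingers": 0.4}
    - {"dx": 382, "dy": 112, "dz": 22, "rx": 0, "ry": 0, "rz": 10, "fingers": 0.4}
    - {"dx": 382, "dy": 112, "dz": 22, "rx": 0, "ry": 0, "rz": 10, "fingers": 0.4}

```text
time_s: 16.3
eef_pos: [0.6361, 0.0727, 0.2645]
eef_rot: [0.001, 0.735, 0.678, -0.003]
force: [0.3, -1.0, 0.2]
opening: 0.398
grip_force: 0.0
```

Run:
```python
from fit import *
rows([(.639,.0719,.154,85.1)],True)
p,d=camera("top")
cv2.imwrite("pics/t2.png",cv2.resize(p[110:260,250:400,::-1],(600,600)))
```

```text
t 16.3 pos [0.6361 0.0727 0.2645] yaw 85.3
d [  0.    3.3 129.2] r [-0.1  0.3  0.2]
```

View pics/t2.png

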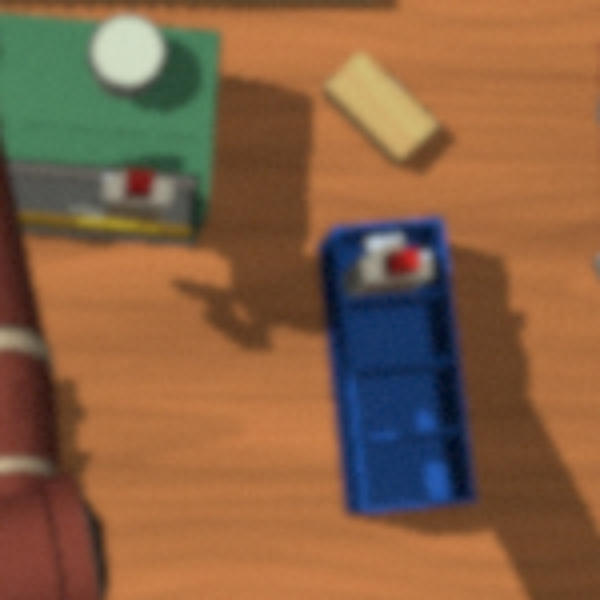

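The first cassette stands in the far slot, with its tab at (402,262). The crate hasn't moved. On to the second cassette.

drive_tool:
  deltas:
    - {"dx": 0, "dy": 3, "dz": 45, "rx": 0, "ry": 0, "rz": 0, "fingers": 0.4}
    - {"dx": 0, "dy": 3, "dz": 85, "rx": 0, "ry": 0, "rz": 0, "fingers": 0.4}
    - {"dx": 0, "dy": 3, "dz": 115, "rx": 0, "ry": 0, "rz": 0, "fingers": 0.4}
    - {"dx": 0, "dy": 3, "dz": 128, "rx": 0, "ry": 0, "rz": 0, "fingers": 0.4}
    - {"dx": 0, "dy": 3, "dz": 128, "rx": 0, "ry": 0, "rz": 0, "fingers": 0.4}
    - {"dx": 0, "dy": 3, "dz": 128, "rx": 0, "ry": 0, "rz": 0, "fingers": 0.1}
    - {"dx": 0, "dy": 3, "dz": 128, "rx": 0, "ry": 0, "rz": 0, "fingers": 0.1}
    - {"dx": 0, "dy": 3, "dz": 128, "rx": 0, "ry": 0, "rz": 0, "fingers": 0.1}
    - {"dx": 0, "dy": 3, "dz": 128, "rx": 0, "ry": 0, "rz": 0, "fingers": 0.1}
    - {"dx": 0, "dy": 3, "dz": 128, "rx": 0, "ry": 0, "rz": 0, "fingers": 0.1}
  force: 60

```text
time_s: 17.35
eef_pos: [0.6408, 0.0733, 0.1393]
eef_rot: [0.002, 0.735, 0.678, 0.0]
force: [-0.3, -0.6, 5.5]
opening: 0.199
grip_force: 60.9
```

drive_tool:
  deltas:
    - {"dx": 0, "dy": 0, "dz": -8, "rx": 0, "ry": 0, "rz": 0, "fingers": 0.1}
    - {"dx": 0, "dy": 0, "dz": -16, "rx": 0, "ry": 0, "rz": 0, "fingers": 0.1}
    - {"dx": 0, "dy": 0, "dz": -17, "rx": 0, "ry": 0, "rz": 0, "fingers": 0.1}
    - {"dx": 0, "dy": 0, "dz": -17, "rx": 0, "ry": 0, "rz": 0, "fingers": 0.1}

```text
time_s: 17.75
eef_pos: [0.6395, 0.0732, 0.1544]
eef_rot: [0.001, 0.735, 0.678, -0.002]
force: [-0.2, 0.0, -2.2]
opening: 0.198
grip_force: 59.9
```

drive_tool:
  deltas:
    - {"dx": 0, "dy": -10, "dz": -2, "rx": -5, "ry": 0, "rz": 0, "fingers": 0.1}
    - {"dx": 0, "dy": -20, "dz": -2, "rx": -10, "ry": 0, "rz": 0, "fingers": 0.1}
    - {"dx": 0, "dy": -29, "dz": 0, "rx": -15, "ry": 0, "rz": 0, "fingers": 0.1}
    - {"dx": 0, "dy": -38, "dz": 1, "rx": -20, "ry": 0, "rz": 0, "fingers": 0.1}
    - {"dx": 0, "dy": -48, "dz": 3, "rx": -25, "ry": 0, "rz": 0, "fingers": 0.1}
    - {"dx": 0, "dy": -48, "dz": 3, "rx": -25, "ry": 0, "rz": 0, "fingers": 0.1}

```text
time_s: 18.35
eef_pos: [0.5901, 0.0775, 0.1515]
eef_rot: [0.161, 0.716, 0.663, 0.145]
force: [1.6, -0.1, -1.7]
opening: 0.202
grip_force: 60.6
```

drive_tool:
  deltas:
    - {"dx": 0, "dy": 0, "dz": -20, "rx": 0, "ry": 0, "rz": 0, "fingers": 0.1}
    - {"dx": 0, "dy": 0, "dz": -50, "rx": 0, "ry": 0, "rz": 0, "fingers": 0.1}
    - {"dx": 0, "dy": 0, "dz": -80, "rx": 0, "ry": 0, "rz": 0, "fingers": 0.1}
    - {"dx": 0, "dy": 0, "dz": -120, "rx": 0, "ry": 0, "rz": 0, "fingers": 0.1}
    - {"dx": 0, "dy": 0, "dz": -160, "rx": 0, "ry": 0, "rz": 0, "fingers": 0.1}
    - {"dx": 0, "dy": 0, "dz": -160, "rx": 0, "ry": 0, "rz": 0, "fingers": 0.1}

```text
time_s: 18.95
eef_pos: [0.526, 0.0841, 0.3022]
eef_rot: [0.161, 0.717, 0.662, 0.149]
force: [1.7, -0.2, -2.2]
opening: 0.198
grip_force: 60.7
```

Run:
```python
from fit import *
c,a,S,p,d=crate()
rows([(.50,-.12,.30,90)]);place(np.array(S),a,2,.30)
```

```text
crate [ 0.4777 -0.3242] [247.1 100.8] 5.709999999999994 [array([ 0.3844, -0.3335]), array([ 0.4466, -0.3273]), array([ 0.5088, -0.3211]), array([ 0.571 , -0.3149])]
t 19.1 pos [0.5247 0.0829 0.2972] yaw 85.4
d [-204.3   -6.5   -5.4] r [24.9  1.2 -4.5]
t 19.1 pos [0.5247 0.0829 0.2972] yaw 85.4
d [-406.     6.1    1.2] r [ 24.9   2.4 -10.2]
```

drive_tool:
  deltas:
    - {"dx": -204, "dy": -8, "dz": -12, "rx": 25, "ry": 1, "rz": -5, "fingers": 0.1}
    - {"dx": -204, "dy": -8, "dz": -12, "rx": 25, "ry": 1, "rz": -5, "fingers": 0.1}
    - {"dx": -204, "dy": -8, "dz": -12, "rx": 25, "ry": 1, "rz": -5, "fingers": 0.1}
    - {"dx": -204, "dy": -8, "dz": -12, "rx": 25, "ry": 1, "rz": -5, "fingers": 0.1}
    - {"dx": -406, "dy": 4, "dz": -4, "rx": 25, "ry": 2, "rz": -10, "fingers": 0.1}
    - {"dx": -406, "dy": 4, "dz": -4, "rx": 25, "ry": 2, "rz": -10, "fingers": 0.1}
    - {"dx": -406, "dy": 4, "dz": -4, "rx": 25, "ry": 2, "rz": -10, "fingers": 0.1}
    - {"dx": -406, "dy": 4, "dz": -4, "rx": 25, "ry": 2, "rz": -10, "fingers": 0.1}
    - {"dx": -406, "dy": 4, "dz": -4, "rx": 25, "ry": 2, "rz": -10, "fingers": 0.1}
    - {"dx": -406, "dy": 4, "dz": -4, "rx": 25, "ry": 2, "rz": -10, "fingers": 0.1}
    - {"dx": -406, "dy": 4, "dz": -4, "rx": 25, "ry": 2, "rz": -10, "fingers": 0.1}
    - {"dx": -406, "dy": 4, "dz": -4, "rx": 25, "ry": 2, "rz": -10, "fingers": 0.1}

```text
time_s: 20.25
eef_pos: [0.4941, -0.32, 0.3017]
eef_rot: [-0.0, 0.671, 0.741, -0.003]
force: [0.4, -0.4, -1.5]
opening: 0.195
grip_force: 60.7
```

Run:
```python
from fit import *
a=5.65;S=np.array([[.3845,-.3335],[.4467,-.3274],[.5089,-.3213],[.5711,-.3152]])
place(S,a,2,.139)
p,d=camera("top")
cv2.imwrite("pics/t3.png",cv2.resize(p[110:260,250:400,::-1],(600,600)))
```

```text
t 20.2 pos [ 0.4941 -0.32    0.3017] yaw 95.6
d [ -2.2   4.3 162.7] r [-0.2  0.2 -0. ]
```

View pics/t3.png

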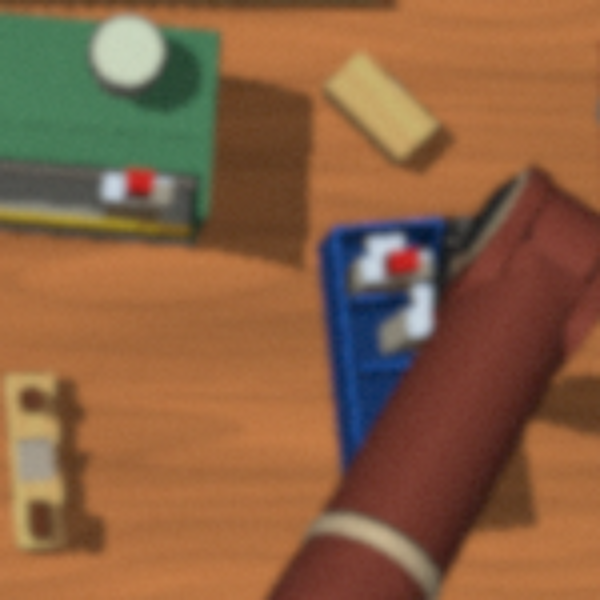

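The crate is in place and the carried cassette is over slot 3 at (410,320). I'll lower it.

drive_tool:
  deltas:
    - {"dx": -1, "dy": 4, "dz": 10, "rx": 0, "ry": 0, "rz": 0, "fingers": 0.1}
    - {"dx": -1, "dy": 4, "dz": 50, "rx": 0, "ry": 0, "rz": 0, "fingers": 0.1}
    - {"dx": -1, "dy": 4, "dz": 90, "rx": 0, "ry": 0, "rz": 0, "fingers": 0.1}
    - {"dx": -1, "dy": 4, "dz": 120, "rx": 0, "ry": 0, "rz": 0, "fingers": 0.1}
    - {"dx": -1, "dy": 4, "dz": 140, "rx": 0, "ry": 0, "rz": 0, "fingers": 0.1}
    - {"dx": -1, "dy": 4, "dz": 154, "rx": 0, "ry": 0, "rz": 0, "fingers": 0.1}
    - {"dx": -1, "dy": 4, "dz": 161, "rx": 0, "ry": 0, "rz": 0, "fingers": 0.1}
    - {"dx": -1, "dy": 4, "dz": 163, "rx": 0, "ry": 0, "rz": 0, "fingers": 0.1}
    - {"dx": -1, "dy": 4, "dz": 163, "rx": 0, "ry": 0, "rz": 0, "fingers": 0.1}

```text
time_s: 21.2
eef_pos: [0.4978, -0.3234, 0.1403]
eef_rot: [0.002, 0.672, 0.74, -0.003]
force: [0.3, 0.0, -2.0]
opening: 0.202
grip_force: 60.7
```

drive_tool:
  deltas:
    - {"dx": 0, "dy": 0, "dz": 3, "rx": 0, "ry": 0, "rz": 0, "fingers": 0.1}
    - {"dx": 0, "dy": 0, "dz": 4, "rx": 0, "ry": 0, "rz": 0, "fingers": 0.1}
    - {"dx": 0, "dy": 0, "dz": 4, "rx": 0, "ry": 0, "rz": 0, "fingers": 0.1}
    - {"dx": 0, "dy": 0, "dz": 4, "rx": 0, "ry": 0, "rz": 0, "fingers": 0.35}
    - {"dx": 0, "dy": 0, "dz": 4, "rx": 0, "ry": 0, "rz": 0, "fingers": 0.35}
    - {"dx": 0, "dy": 0, "dz": 4, "rx": 0, "ry": 0, "rz": 0, "fingers": 0.35}
    - {"dx": 0, "dy": 0, "dz": -30, "rx": 0, "ry": 0, "rz": 0, "fingers": 0.35}
    - {"dx": 0, "dy": 0, "dz": -70, "rx": 0, "ry": 0, "rz": 0, "fingers": 0.35}
    - {"dx": 0, "dy": 0, "dz": -120, "rx": 0, "ry": 0, "rz": 0, "fingers": 0.35}
    - {"dx": 0, "dy": 0, "dz": -155, "rx": 0, "ry": 0, "rz": 0, "fingers": 0.35}
    - {"dx": 0, "dy": 0, "dz": -155, "rx": 0, "ry": 0, "rz": 0, "fingers": 0.35}

```text
time_s: 22.3
eef_pos: [0.5003, -0.3244, 0.3018]
eef_rot: [0.008, 0.672, 0.74, -0.002]
force: [0.7, -1.0, -0.0]
opening: 0.354
grip_force: 0.0
```

Run:
```python
from h import *
rows([(.625,-.0914,.26,85.1)])
```

```text
t 22.3 pos [ 0.5003 -0.3244  0.3018] yaw 95.5
d [220.7 146.1  39.6] r [ 0.5  0.8 10.4]
```

drive_tool:
  deltas:
    - {"dx": 221, "dy": 147, "dz": 0, "rx": 0, "ry": 0, "rz": 10, "fingers": 0.4}
    - {"dx": 221, "dy": 147, "dz": 0, "rx": 0, "ry": 0, "rz": 10, "fingers": 0.4}
    - {"dx": 221, "dy": 147, "dz": 0, "rx": 0, "ry": 0, "rz": 10, "fingers": 0.4}
    - {"dx": 221, "dy": 147, "dz": 0, "rx": 0, "ry": 0, "rz": 10, "fingers": 0.4}
    - {"dx": 221, "dy": 147, "dz": 0, "rx": 0, "ry": 0, "rz": 10, "fingers": 0.4}
    - {"dx": 221, "dy": 147, "dz": 20, "rx": 0, "ry": 0, "rz": 10, "fingers": 0.4}
    - {"dx": 221, "dy": 147, "dz": 40, "rx": 0, "ry": 0, "rz": 10, "fingers": 0.4}
    - {"dx": 221, "dy": 147, "dz": 40, "rx": 0, "ry": 0, "rz": 10, "fingers": 0.4}
    - {"dx": 221, "dy": 147, "dz": 40, "rx": 0, "ry": 0, "rz": 10, "fingers": 0.4}
    - {"dx": 221, "dy": 147, "dz": 40, "rx": 0, "ry": 0, "rz": 10, "fingers": 0.4}

```text
time_s: 23.3
eef_pos: [0.6231, -0.0899, 0.2542]
eef_rot: [0.003, 0.735, 0.678, -0.003]
force: [0.3, 0.4, 0.8]
opening: 0.401
grip_force: 0.0
```

Run:
```python
from h import *
rows([(.625,-.0914,.154,85.1)],True)
```

```text
t 23.3 pos [ 0.6231 -0.0899  0.2542] yaw 85.4
d [ -0.3   2.  119. ] r [0.  0.5 0.3]
```

drive_tool:
  deltas:
    - {"dx": 0, "dy": 2, "dz": 40, "rx": 0, "ry": 0.5, "rz": 0, "fingers": 0.4}
    - {"dx": 0, "dy": 2, "dz": 80, "rx": 0, "ry": 0.5, "rz": 0, "fingers": 0.4}
    - {"dx": 0, "dy": 2, "dz": 105, "rx": 0, "ry": 0.5, "rz": 0, "fingers": 0.4}
    - {"dx": 0, "dy": 2, "dz": 118, "rx": 0, "ry": 0.5, "rz": 0, "fingers": 0.4}
    - {"dx": 0, "dy": 2, "dz": 118, "rx": 0, "ry": 0.5, "rz": 0, "fingers": 0.4}
    - {"dx": 0, "dy": 2, "dz": 118, "rx": 0, "ry": 0.5, "rz": 0, "fingers": 0.1}
    - {"dx": 0, "dy": 2, "dz": 118, "rx": 0, "ry": 0.5, "rz": 0, "fingers": 0.1}
    - {"dx": 0, "dy": 2, "dz": 118, "rx": 0, "ry": 0.5, "rz": 0, "fingers": 0.1}
    - {"dx": 0, "dy": 2, "dz": 118, "rx": 0, "ry": 0.5, "rz": 0, "fingers": 0.1}
    - {"dx": 0, "dy": 2, "dz": 118, "rx": 0, "ry": 0.5, "rz": 0, "fingers": 0.1}
  force: 60

```text
time_s: 24.3
eef_pos: [0.626, -0.0901, 0.1371]
eef_rot: [0.001, 0.734, 0.679, 0.001]
force: [0.1, -0.1, 6.1]
opening: 0.198
grip_force: 61.5
```

drive_tool:
  deltas:
    - {"dx": 0, "dy": 0, "dz": -8, "rx": 0, "ry": 0, "rz": 0, "fingers": 0.1}
    - {"dx": 0, "dy": 0, "dz": -16, "rx": 0, "ry": 0, "rz": 0, "fingers": 0.1}
    - {"dx": 0, "dy": 0, "dz": -17, "rx": 0, "ry": 0, "rz": 0, "fingers": 0.1}
    - {"dx": 0, "dy": 0, "dz": -17, "rx": 0, "ry": 0, "rz": 0, "fingers": 0.1}

```text
time_s: 24.7
eef_pos: [0.6241, -0.0897, 0.1521]
eef_rot: [-0.001, 0.734, 0.679, -0.0]
force: [0.3, 0.4, -2.5]
opening: 0.201
grip_force: 60.4
```

drive_tool:
  deltas:
    - {"dx": 0, "dy": -10, "dz": -2, "rx": -5, "ry": 0, "rz": 0, "fingers": 0.1}
    - {"dx": 0, "dy": -20, "dz": -2, "rx": -10, "ry": 0, "rz": 0, "fingers": 0.1}
    - {"dx": 0, "dy": -29, "dz": 0, "rx": -15, "ry": 0, "rz": 0, "fingers": 0.1}
    - {"dx": 0, "dy": -38, "dz": 1, "rx": -20, "ry": 0, "rz": 0, "fingers": 0.1}
    - {"dx": 0, "dy": -48, "dz": 3, "rx": -25, "ry": 0, "rz": 0, "fingers": 0.1}
    - {"dx": 0, "dy": -48, "dz": 3, "rx": -25, "ry": 0, "rz": 0, "fingers": 0.1}

```text
time_s: 25.3
eef_pos: [0.5766, -0.086, 0.1502]
eef_rot: [0.16, 0.717, 0.662, 0.148]
force: [1.1, 0.5, -0.1]
opening: 0.203
grip_force: 60.7
```

drive_tool:
  deltas:
    - {"dx": 0, "dy": 0, "dz": -20, "rx": 0, "ry": 0, "rz": 0, "fingers": 0.1}
    - {"dx": 0, "dy": 0, "dz": -50, "rx": 0, "ry": 0, "rz": 0, "fingers": 0.1}
    - {"dx": 0, "dy": 0, "dz": -80, "rx": 0, "ry": 0, "rz": 0, "fingers": 0.1}
    - {"dx": 0, "dy": 0, "dz": -120, "rx": 0, "ry": 0, "rz": 0, "fingers": 0.1}
    - {"dx": 0, "dy": 0, "dz": -165, "rx": 0, "ry": 0, "rz": 0, "fingers": 0.1}
    - {"dx": 0, "dy": 0, "dz": -165, "rx": 0, "ry": 0, "rz": 0, "fingers": 0.1}

```text
time_s: 25.9
eef_pos: [0.5081, -0.0814, 0.3046]
eef_rot: [0.161, 0.717, 0.662, 0.149]
force: [1.1, -0.2, -1.4]
opening: 0.202
grip_force: 60.8
```

Run:
```python
from fit import *
c,a,S,p,d=crate()
rows([(.48,-.16,.30,90)]);place(np.array(S),a,1,.30)
cv2.imwrite("pics/t4.png",cv2.resize(p[110:260,250:400,::-1],(600,600)))
```

```text
Traceback (most recent call last):
  File "fit.py", line 22, in crate
    m=cv2.dilate(ms[0].astype(np.uint8),np.ones((5,5)))>0
                 ~~^^^
IndexError: list index out of range
```

Run:
```python
from fit import *
p,d=camera("top");W=cloud("top",d)
for k in silhouettes("top","crate"): print(k["p"],k["box"],k["mask"].sum(),np.median(W[k["mask"]],0))
cv2.imwrite("pics/t4.png",cv2.resize(p[110:260,250:400,::-1],(600,600)))
```

```text
0.71 [327.4, 162.2, 368.6, 239.8] 1994 [ 0.45907555 -0.33993528  0.0368771 ]
```

View pics/t4.png

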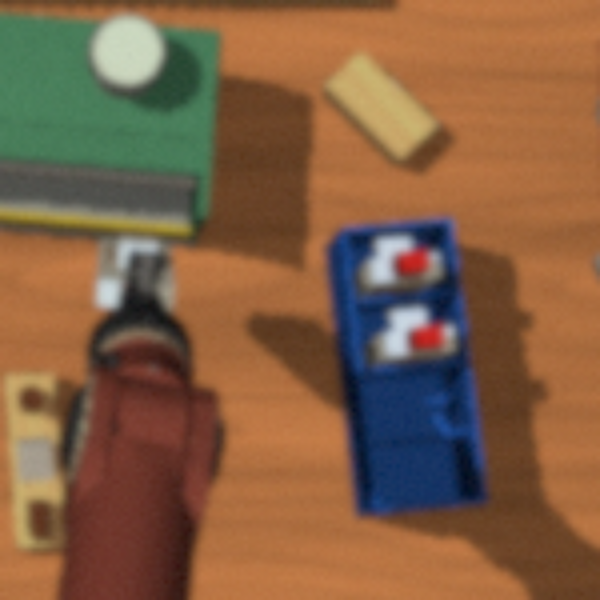

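Two cassettes stand in slots at (412,262) and (428,338), and the dock is empty. The crate has shifted about 10 px to the right (it was knocked), so I'll measure it again.

Run:
```python
from fit import *
c,a,S,p,d=crate()
c,a,S,p,d=crate()
print([x[2] for x in red(p,d,"top")[0] if .1<x[2][2]<.2])
rows([(.48,-.16,.30,90)]);print(place(np.array(S),a,1,.30))
```

```text
crate [ 0.4777 -0.334 ] [247.4 100.7] 6.269999999999996 [array([ 0.3845, -0.3442]), array([ 0.4466, -0.3374]), array([ 0.5088, -0.3306]), array([ 0.5709, -0.3238])]
crate [ 0.4774 -0.3344] [245.8 101.5] 6.319999999999993 [array([ 0.3842, -0.3447]), array([ 0.4463, -0.3378]), array([ 0.5085, -0.331 ]), array([ 0.5706, -0.3241])]
[array([ 0.718, -0.56 ,  0.13 ]), array([ 0.717, -0.678,  0.131]), array([ 0.558, -0.325,  0.164]), array([ 0.496, -0.334,  0.166]), array([0.455, 0.361, 0.156]), array([0.323, 0.256, 0.16 ]), array([0.267, 0.407, 0.115])]
t 26.3 pos [ 0.5069 -0.0807  0.2971] yaw 85.5
d [-81.2 -17.5 -11.4] r [24.7  0.9 -4.5]
t 26.3 pos [ 0.5069 -0.0807  0.2971] yaw 85.5
d [-263.2  -45.   -24.3] r [ 24.6   2.3 -10.7]
[ 0.43536685 -0.33901089]
```

drive_tool:
  deltas:
    - {"dx": -81, "dy": -19, "dz": -18, "rx": 25, "ry": 1, "rz": -5, "fingers": 0.1}
    - {"dx": -81, "dy": -19, "dz": -18, "rx": 25, "ry": 1, "rz": -5, "fingers": 0.1}
    - {"dx": -81, "dy": -19, "dz": -18, "rx": 25, "ry": 1, "rz": -5, "fingers": 0.1}
    - {"dx": -263, "dy": -47, "dz": -30, "rx": 25, "ry": 2, "rz": -11, "fingers": 0.1}
    - {"dx": -263, "dy": -47, "dz": -30, "rx": 25, "ry": 2, "rz": -11, "fingers": 0.1}
    - {"dx": -263, "dy": -47, "dz": -30, "rx": 25, "ry": 2, "rz": -11, "fingers": 0.1}
    - {"dx": -263, "dy": -47, "dz": -30, "rx": 25, "ry": 2, "rz": -11, "fingers": 0.1}
    - {"dx": -263, "dy": -47, "dz": -30, "rx": 25, "ry": 2, "rz": -11, "fingers": 0.1}
    - {"dx": -263, "dy": -47, "dz": -30, "rx": 25, "ry": 2, "rz": -11, "fingers": 0.1}
    - {"dx": -263, "dy": -47, "dz": -30, "rx": 25, "ry": 2, "rz": -11, "fingers": 0.1}
    - {"dx": -263, "dy": -47, "dz": -30, "rx": 25, "ry": 2, "rz": -11, "fingers": 0.1}

```text
time_s: 27.4
eef_pos: [0.4326, -0.3368, 0.3056]
eef_rot: [0.001, 0.664, 0.748, -0.003]
force: [-0.1, 1.0, -1.0]
opening: 0.197
grip_force: 61.0
```

Run:
```python
from fit import *
S=np.array([[.3843,-.3445],[.4465,-.3376]])
place(S,6.3,1,.138)
p,d=camera("top")
print([x[2] for x in red(p,d,"top")[0] if .15<x[2][2]<.2 and x[2][1]<0])
```

```text
t 27.4 pos [ 0.4326 -0.3368  0.3056] yaw 96.8
d [ -1.5   3.2 167.6] r [-0.2  0.3  0.5]
[array([ 0.559, -0.324,  0.165]), array([ 0.496, -0.334,  0.164])]
```

drive_tool:
  deltas:
    - {"dx": -1, "dy": 3, "dz": 10, "rx": 0, "ry": 0, "rz": 0, "fingers": 0.1}
    - {"dx": -1, "dy": 3, "dz": 50, "rx": 0, "ry": 0, "rz": 0, "fingers": 0.1}
    - {"dx": -1, "dy": 3, "dz": 90, "rx": 0, "ry": 0, "rz": 0, "fingers": 0.1}
    - {"dx": -1, "dy": 3, "dz": 125, "rx": 0, "ry": 0, "rz": 0, "fingers": 0.1}
    - {"dx": -1, "dy": 3, "dz": 145, "rx": 0, "ry": 0, "rz": 0, "fingers": 0.1}
    - {"dx": -1, "dy": 3, "dz": 160, "rx": 0, "ry": 0, "rz": 0, "fingers": 0.1}
    - {"dx": -1, "dy": 3, "dz": 168, "rx": 0, "ry": 0, "rz": 0, "fingers": 0.1}
    - {"dx": -1, "dy": 3, "dz": 170, "rx": 0, "ry": 0, "rz": 0, "fingers": 0.1}
    - {"dx": -1, "dy": 3, "dz": 170, "rx": 0, "ry": 0, "rz": 0, "fingers": 0.1}

```text
time_s: 28.35
eef_pos: [0.4346, -0.3403, 0.1361]
eef_rot: [0.001, 0.665, 0.747, -0.003]
force: [0.3, 0.4, -1.8]
opening: 0.201
grip_force: 60.9
```

drive_tool:
  deltas:
    - {"dx": 0, "dy": 0, "dz": 2, "rx": 0, "ry": 0, "rz": 0, "fingers": 0.1}
    - {"dx": 0, "dy": 0, "dz": 4, "rx": 0, "ry": 0, "rz": 0, "fingers": 0.1}
    - {"dx": 0, "dy": 0, "dz": 4, "rx": 0, "ry": 0, "rz": 0, "fingers": 0.1}
    - {"dx": 0, "dy": 0, "dz": 4, "rx": 0, "ry": 0, "rz": 0, "fingers": 0.35}
    - {"dx": 0, "dy": 0, "dz": 4, "rx": 0, "ry": 0, "rz": 0, "fingers": 0.35}
    - {"dx": 0, "dy": 0, "dz": 4, "rx": 0, "ry": 0, "rz": 0, "fingers": 0.35}
    - {"dx": 0, "dy": 0, "dz": -30, "rx": 0, "ry": 0, "rz": 0, "fingers": 0.35}
    - {"dx": 0, "dy": 0, "dz": -70, "rx": 0, "ry": 0, "rz": 0, "fingers": 0.35}
    - {"dx": 0, "dy": 0, "dz": -120, "rx": 0, "ry": 0, "rz": 0, "fingers": 0.35}
    - {"dx": 0, "dy": 0, "dz": -160, "rx": 0, "ry": 0, "rz": 0, "fingers": 0.35}
    - {"dx": 0, "dy": 0, "dz": -160, "rx": 0, "ry": 0, "rz": 0, "fingers": 0.35}

```text
time_s: 29.45
eef_pos: [0.4373, -0.3417, 0.3027]
eef_rot: [0.008, 0.665, 0.746, -0.002]
force: [1.0, -0.3, -0.5]
opening: 0.354
grip_force: 0.0
```

Run:
```python
from h import *
rows([(.58,-.08,.30,130),(.46,.352,.28,179.9)])
```

```text
t 29.4 pos [ 0.4373 -0.3417  0.3027] yaw 96.6
d [2.438e+02 1.717e+02 2.000e-01] r [  0.1   1.  -33.4]
d [686.9 101.7  12.8] r [ -0.3   1.  -83.3]
```

drive_tool:
  deltas:
    - {"dx": 244, "dy": 172, "dz": 0, "rx": 0, "ry": 1, "rz": -33, "fingers": 0.5}
    - {"dx": 244, "dy": 172, "dz": 0, "rx": 0, "ry": 1, "rz": -33, "fingers": 0.5}
    - {"dx": 244, "dy": 172, "dz": 0, "rx": 0, "ry": 1, "rz": -33, "fingers": 0.5}
    - {"dx": 244, "dy": 172, "dz": 0, "rx": 0, "ry": 1, "rz": -33, "fingers": 0.5}
    - {"dx": 244, "dy": 172, "dz": 0, "rx": 0, "ry": 1, "rz": -33, "fingers": 0.5}
    - {"dx": 244, "dy": 172, "dz": 0, "rx": 0, "ry": 1, "rz": -33, "fingers": 0.5}
    - {"dx": 687, "dy": 102, "dz": 0, "rx": 0, "ry": 1, "rz": -83, "fingers": 0.5}
    - {"dx": 687, "dy": 102, "dz": 0, "rx": 0, "ry": 1, "rz": -83, "fingers": 0.5}
    - {"dx": 687, "dy": 102, "dz": 0, "rx": 0, "ry": 1, "rz": -83, "fingers": 0.5}
    - {"dx": 687, "dy": 102, "dz": 0, "rx": 0, "ry": 1, "rz": -83, "fingers": 0.5}
    - {"dx": 687, "dy": 102, "dz": 0, "rx": 0, "ry": 1, "rz": -83, "fingers": 0.5}
    - {"dx": 687, "dy": 102, "dz": 0, "rx": 0, "ry": 1, "rz": -83, "fingers": 0.5}
    - {"dx": 687, "dy": 102, "dz": 0, "rx": 0, "ry": 1, "rz": -83, "fingers": 0.5}
    - {"dx": 687, "dy": 102, "dz": 0, "rx": 0, "ry": 1, "rz": -83, "fingers": 0.5}
    - {"dx": 687, "dy": 102, "dz": 0, "rx": 0, "ry": 1, "rz": -83, "fingers": 0.5}
    - {"dx": 687, "dy": 102, "dz": 0, "rx": 0, "ry": 1, "rz": -83, "fingers": 0.5}
    - {"dx": 687, "dy": 102, "dz": 0, "rx": 0, "ry": 1, "rz": -83, "fingers": 0.5}
    - {"dx": 687, "dy": 102, "dz": 0, "rx": 0, "ry": 1, "rz": -83, "fingers": 0.5}

```text
time_s: 31.25
eef_pos: [0.4581, 0.3532, 0.2911]
eef_rot: [-0.007, 0.005, 1.0, 0.001]
force: [0.2, 0.6, -0.4]
opening: 0.497
grip_force: 0.0
```

Run:
```python
from fit import *
c,a,S,p,d=crate()
for cam in ("top","side"):
    p,d=camera(cam)
    if cam=="top":cv2.imwrite("pics/t5.png",cv2.resize(p[110:260,250:400,::-1],(600,600)))
    print([tuple(x[2]) for x in red(p,d,cam)[0] if .1<x[2][2]<.2])
rows([(.453,.361,.135,179.9)])
```

```text
Traceback (most recent call last):
  File "fit.py", line 22, in crate
    m=cv2.dilate(ms[0].astype(np.uint8),np.ones((5,5)))>0
                 ~~^^^
IndexError: list index out of range
```

Run:
```python
from fit import *
for cam in ("top","side"):
    p,d=camera(cam)
    if cam=="top":cv2.imwrite("pics/t5.png",cv2.resize(p[110:260,250:400,::-1],(600,600)))
    print([tuple(x[2]) for x in red(p,d,cam)[0] if .1<x[2][2]<.2])
rows([(.453,.361,.135,179.9)])
try: crate()
except IndexError: print("no crate")
```

```text
[(np.float64(0.719), np.float64(-0.559), np.float64(0.13)), (np.float64(0.717), np.float64(-0.678), np.float64(0.13)), (np.float64(0.558), np.float64(-0.324), np.float64(0.164)), (np.float64(0.496), np.float64(-0.335), np.float64(0.168)), (np.float64(0.433), np.float64(-0.339), np.float64(0.165)), (np.float64(0.267), np.float64(0.408), np.float64(0.116))]
[(np.float64(0.716), np.float64(-0.65), np.float64(0.13)), (np.float64(0.716), np.float64(-0.56), np.float64(0.128)), (np.float64(0.561), np.float64(-0.324), np.float64(0.163)), (np.float64(0.493), np.float64(-0.337), np.float64(0.162)), (np.float64(0.433), np.float64(-0.34), np.float64(0.162)), (np.float64(0.452), np.float64(0.361), np.float64(0.155)), (np.float64(0.321), np.float64(0.257), np.float64(0.157)), (np.float64(0.265), np.float64(0.406), np.float64(0.114))]
t 31.4 pos [0.4582 0.3533 0.2917] yaw 179.4
d [  3.1   7.  156.8] r [ 0.2 -0.8 -0.5]
crate [ 0.4767 -0.3332] [248.1  99.8] 6.239999999999995 [array([ 0.3835, -0.3434]), array([ 0.4456, -0.3366]), array([ 0.5078, -0.3298]), array([ 0.5699, -0.323 ])]
```

View pics/t5.png

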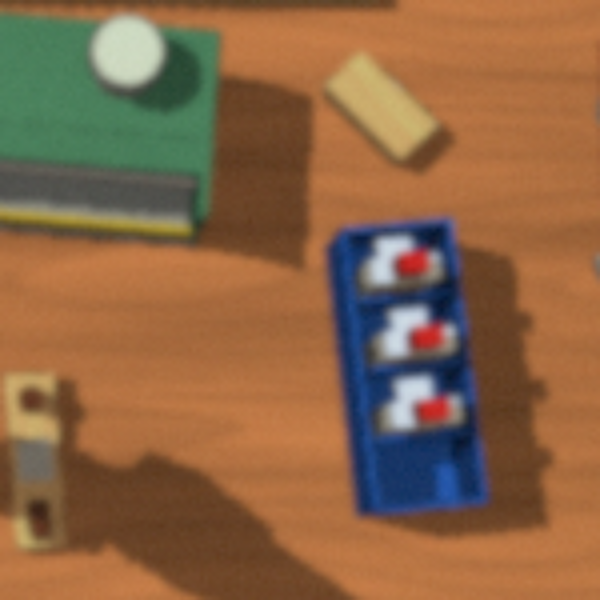

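All three stand fully down in their own slots, with tabs at (412,263), (427,338) and (433,410), and the dock is empty. Next I'll grip the lever.

drive_tool:
  deltas:
    - {"dx": 4, "dy": 7, "dz": 50, "rx": 0, "ry": -1, "rz": 0, "fingers": 0.5}
    - {"dx": 4, "dy": 7, "dz": 100, "rx": 0, "ry": -1, "rz": 0, "fingers": 0.5}
    - {"dx": 4, "dy": 7, "dz": 140, "rx": 0, "ry": -1, "rz": 0, "fingers": 0.5}
    - {"dx": 4, "dy": 7, "dz": 161, "rx": 0, "ry": -1, "rz": 0, "fingers": 0.5}
    - {"dx": 4, "dy": 7, "dz": 161, "rx": 0, "ry": -1, "rz": 0, "fingers": 0.5}
    - {"dx": 4, "dy": 7, "dz": 161, "rx": 0, "ry": -1, "rz": 0, "fingers": 0.2}
    - {"dx": 4, "dy": 7, "dz": 161, "rx": 0, "ry": -1, "rz": 0, "fingers": 0.2}
    - {"dx": 4, "dy": 7, "dz": 161, "rx": 0, "ry": -1, "rz": 0, "fingers": 0.2}
    - {"dx": 4, "dy": 7, "dz": 161, "rx": 0, "ry": -1, "rz": 0, "fingers": 0.2}
    - {"dx": 4, "dy": 7, "dz": 161, "rx": 0, "ry": -1, "rz": 0, "fingers": 0.2}
  force: 30

```text
time_s: 32.55
eef_pos: [0.4519, 0.3627, 0.1322]
eef_rot: [0.003, 0.004, 1.0, 0.003]
force: [0.4, -2.9, 4.3]
opening: 0.274
grip_force: 32.3
```

drive_tool:
  deltas:
    - {"dx": -8, "dy": 0, "dz": -6, "rx": 0, "ry": 0, "rz": 0, "fingers": 0.2}
    - {"dx": -16, "dy": 0, "dz": -11, "rx": 0, "ry": 0, "rz": 0, "fingers": 0.2}
    - {"dx": -26, "dy": 0, "dz": -16, "rx": 0, "ry": 0, "rz": 0, "fingers": 0.2}
    - {"dx": -35, "dy": 0, "dz": -19, "rx": 0, "ry": 0, "rz": 0, "fingers": 0.2}
    - {"dx": -42, "dy": 0, "dz": -21, "rx": 0, "ry": 0, "rz": 0, "fingers": 0.2}
    - {"dx": -50, "dy": 0, "dz": -22, "rx": 0, "ry": 0, "rz": 0, "fingers": 0.2}
    - {"dx": -57, "dy": 0, "dz": -23, "rx": 0, "ry": 0, "rz": 0, "fingers": 0.2}
    - {"dx": -64, "dy": 0, "dz": -23, "rx": 0, "ry": 0, "rz": 0, "fingers": 0.2}
    - {"dx": -64, "dy": 0, "dz": -23, "rx": 0, "ry": 0, "rz": 0, "fingers": 0.2}
    - {"dx": -64, "dy": 0, "dz": -23, "rx": 0, "ry": 0, "rz": 0, "fingers": 0.2}

```text
time_s: 33.55
eef_pos: [0.5153, 0.3628, 0.1557]
eef_rot: [0.002, 0.004, 1.0, 0.003]
force: [-3.0, -0.9, 5.7]
opening: 0.274
grip_force: 33.1
```

Run:
```python
from fit import *
p,T=tool();print(p)
p,d=camera("side")
print([tuple(x[2].tolist()) for x in red(p,d,"side")[0] if .1<x[2][2]<.2 and x[2][1]>.3])
cv2.imwrite("pics/l3.png",cv2.resize(p[160:260,110:210,::-1],(600,600),interpolation=cv2.INTER_CUBIC))
```

```text
[0.51529652 0.36284999 0.15574653]
[(0.506, 0.361, 0.176), (0.264, 0.406, 0.115)]
```

View pics/l3.png

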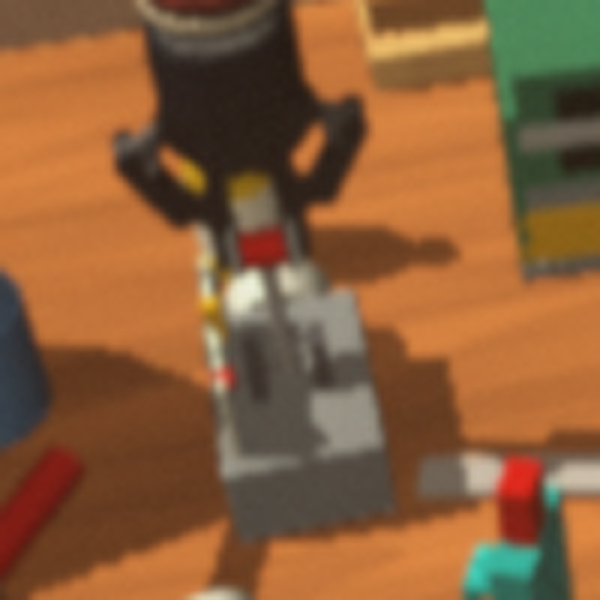

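drive_tool:
  deltas:
    - {"dx": 0, "dy": 0, "dz": 0, "rx": 0, "ry": 0, "rz": 0, "fingers": 0.5}
    - {"dx": 0, "dy": 0, "dz": 0, "rx": 0, "ry": 0, "rz": 0, "fingers": 0.5}
    - {"dx": 0, "dy": 0, "dz": 0, "rx": 0, "ry": 0, "rz": 0, "fingers": 0.5}
    - {"dx": 0, "dy": 0, "dz": -40, "rx": 0, "ry": 0, "rz": 0, "fingers": 0.5}
    - {"dx": 0, "dy": 0, "dz": -90, "rx": 0, "ry": 0, "rz": 0, "fingers": 0.5}
    - {"dx": 0, "dy": 0, "dz": -140, "rx": 0, "ry": 0, "rz": 0, "fingers": 0.5}
    - {"dx": 0, "dy": -130, "dz": -140, "rx": 0, "ry": 0, "rz": 0, "fingers": 0.5}
    - {"dx": 0, "dy": -130, "dz": -140, "rx": 0, "ry": 0, "rz": 0, "fingers": 0.5}
    - {"dx": 0, "dy": -130, "dz": -140, "rx": 0, "ry": 0, "rz": 0, "fingers": 0.5}
    - {"dx": 0, "dy": -130, "dz": -140, "rx": 0, "ry": 0, "rz": 0, "fingers": 0.5}

```text
time_s: 34.6
eef_pos: [0.5155, 0.2245, 0.2936]
eef_rot: [0.002, 0.009, 1.0, -0.0]
force: [0.3, -0.2, 1.4]
opening: 0.499
grip_force: 0.0
```

Run:
```python
from fit import *
for cam in ("top","side"):
    p,d=camera(cam)
    print(cam,[(tuple(x[1].tolist()),tuple(x[2].tolist())) for x in red(p,d,cam)[0] if .1<x[2][2]<.2 and x[2][1]>.3])
```

```text
top [((0.512, 0.359, 0.178), (0.511, 0.361, 0.179)), ((0.267, 0.405, 0.116), (0.267, 0.406, 0.116))]
side [((0.507, 0.36, 0.178), (0.509, 0.36, 0.178)), ((0.263, 0.406, 0.115), (0.265, 0.406, 0.115))]
```

Camera readings put the lever at about 0.62 rad, which is near the band's edge. I'll pinch it again and nudge it a few mm towards +x.

Run:
```python
from h import *
rows([(.513,.355,.22,179.9),(.513,.361,.155,179.9)])
```

```text
t 34.7 pos [0.5141 0.2308 0.2937] yaw 179.4
d [  2.6 123.8  74.3] r [ 0.3  0.2 -0.5]
d [  2.9 129.4 139.3] r [ 0.3  0.2 -0.5]
```

drive_tool:
  deltas:
    - {"dx": 2, "dy": 129, "dz": 0, "rx": 0, "ry": 0, "rz": 0, "fingers": 0.5}
    - {"dx": 2, "dy": 129, "dz": 0, "rx": 0, "ry": 0, "rz": 0, "fingers": 0.5}
    - {"dx": 2, "dy": 129, "dz": 0, "rx": 0, "ry": 0, "rz": 0, "fingers": 0.5}
    - {"dx": 2, "dy": 129, "dz": 0, "rx": 0, "ry": 0, "rz": 0, "fingers": 0.5}
    - {"dx": 2, "dy": 129, "dz": 50, "rx": 0, "ry": 0, "rz": 0, "fingers": 0.5}
    - {"dx": 2, "dy": 129, "dz": 100, "rx": 0, "ry": 0, "rz": 0, "fingers": 0.5}
    - {"dx": 2, "dy": 129, "dz": 139, "rx": 0, "ry": 0, "rz": 0, "fingers": 0.5}
    - {"dx": 2, "dy": 129, "dz": 139, "rx": 0, "ry": 0, "rz": 0, "fingers": 0.5}
    - {"dx": 2, "dy": 129, "dz": 139, "rx": 0, "ry": 0, "rz": 0, "fingers": 0.2}
    - {"dx": 2, "dy": 129, "dz": 139, "rx": 0, "ry": 0, "rz": 0, "fingers": 0.2}
    - {"dx": 2, "dy": 129, "dz": 139, "rx": 0, "ry": 0, "rz": 0, "fingers": 0.2}
    - {"dx": 2, "dy": 129, "dz": 139, "rx": 0, "ry": 0, "rz": 0, "fingers": 0.2}
  force: 40

```text
time_s: 35.9
eef_pos: [0.5138, 0.3628, 0.1568]
eef_rot: [0.003, 0.003, 1.0, 0.004]
force: [1.3, 2.9, -2.3]
opening: 0.27
grip_force: 44.3
```

drive_tool:
  deltas:
    - {"dx": -3, "dy": 0, "dz": 0, "rx": 0, "ry": 0, "rz": 0, "fingers": 0.2}
    - {"dx": -7, "dy": 0, "dz": 0, "rx": 0, "ry": 0, "rz": 0, "fingers": 0.2}
    - {"dx": -7, "dy": 0, "dz": 0, "rx": 0, "ry": 0, "rz": 0, "fingers": 0.2}
    - {"dx": -7, "dy": 0, "dz": 0, "rx": 0, "ry": 0, "rz": 0, "fingers": 0.2}
    - {"dx": -7, "dy": 0, "dz": 0, "rx": 0, "ry": 0, "rz": 0, "fingers": 0.5}
    - {"dx": -7, "dy": 0, "dz": 0, "rx": 0, "ry": 0, "rz": 0, "fingers": 0.5}
    - {"dx": -7, "dy": 0, "dz": 0, "rx": 0, "ry": 0, "rz": 0, "fingers": 0.5}
    - {"dx": -7, "dy": 0, "dz": -50, "rx": 0, "ry": 0, "rz": 0, "fingers": 0.5}
    - {"dx": -7, "dy": 0, "dz": -100, "rx": 0, "ry": 0, "rz": 0, "fingers": 0.5}
    - {"dx": -7, "dy": 0, "dz": -140, "rx": 0, "ry": 0, "rz": 0, "fingers": 0.5}
    - {"dx": -7, "dy": -130, "dz": -140, "rx": 0, "ry": 0, "rz": 0, "fingers": 0.5}
    - {"dx": -7, "dy": -130, "dz": -140, "rx": 0, "ry": 0, "rz": 0, "fingers": 0.5}
    - {"dx": -7, "dy": -130, "dz": -140, "rx": 0, "ry": 0, "rz": 0, "fingers": 0.5}
    - {"dx": -7, "dy": -130, "dz": -140, "rx": 0, "ry": 0, "rz": 0, "fingers": 0.5}

```text
time_s: 37.3
eef_pos: [0.5205, 0.2227, 0.2945]
eef_rot: [0.002, 0.009, 1.0, -0.001]
force: [1.1, -0.6, 0.7]
opening: 0.5
grip_force: 0.0
```

Run:
```python
from fit import *
for cam in ("top","side","top","side"):
    p,d=camera(cam)
    print(cam,[(tuple(x[1].tolist()),tuple(x[2].tolist())) for x in red(p,d,cam)[0] if .1<x[2][2]<.2 and x[2][1]>.3])
```

```text
top [((0.515, 0.36, 0.178), (0.515, 0.362, 0.179)), ((0.265, 0.405, 0.118), (0.267, 0.407, 0.117))]
side [((0.51, 0.36, 0.178), (0.511, 0.36, 0.178)), ((0.264, 0.406, 0.114), (0.264, 0.406, 0.114))]
top [((0.515, 0.359, 0.178), (0.514, 0.362, 0.182)), ((0.266, 0.406, 0.115), (0.267, 0.406, 0.116))]
side [((0.509, 0.36, 0.178), (0.513, 0.36, 0.179)), ((0.263, 0.406, 0.116), (0.265, 0.406, 0.114))]
```

Run:
```python
from fit import *
for cam in ("side","top"):
    p,d=camera(cam);o,h,W=red(p,d,cam)
    x,y,z=W[...,0],W[...,1],W[...,2]
    reg=(x>.42)&(x<.62)&(y>.375)&(y<.42)&(z>.05)&(z<.14)
    yl=reg&(h[...,0]>16)&(h[...,0]<34)&(h[...,1]>120)
    rd=reg&((h[...,0]<8)|(h[...,0]>172))&(h[...,1]>110)
    wh=reg&(h[...,1]<60)&(h[...,2]>110)
    for n,m in (("y",yl),("r",rd),("w",wh)):
        Q=W[m]
        if len(Q): print(cam,n,len(Q),np.median(Q,0).round(3),Q.min(0).round(3),Q.max(0).round(3))
cv2.imwrite("pics/l4.png",cv2.resize(camera("side")[0][170:250,120:200,::-1],(600,600),interpolation=cv2.INTER_CUBIC))
```

```text
side y 20 [0.519 0.393 0.124] [0.514 0.39  0.108] [0.568 0.399 0.135]
side r 9 [0.478 0.393 0.115] [0.476 0.39  0.059] [0.528 0.397 0.121]
side w 86 [0.49  0.389 0.061] [0.453 0.375 0.053] [0.615 0.405 0.121]
top y 10 [0.521 0.396 0.126] [0.516 0.39  0.089] [0.531 0.4   0.137]
top r 22 [0.5   0.392 0.076] [0.478 0.375 0.057] [0.543 0.401 0.123]
top w 51 [0.51  0.397 0.11 ] [0.458 0.386 0.057] [0.575 0.403 0.121]
```

View pics/l4.png

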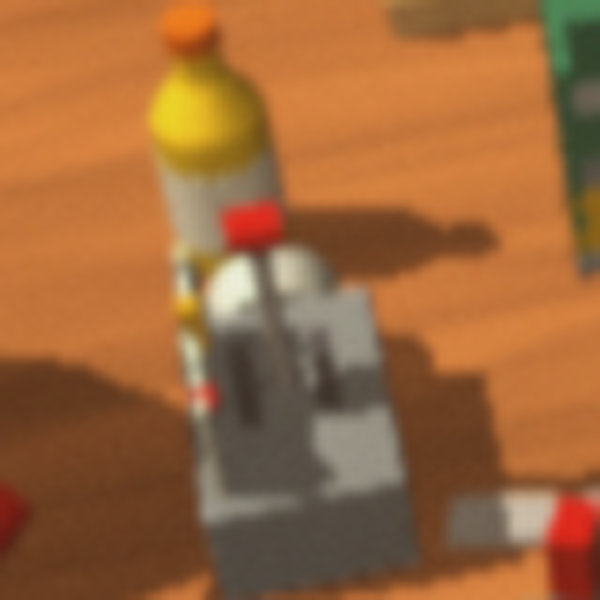

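The lever reads about 0.65 rad, with the yellow mark at x≈0.519 and the grip at about 0.513. One more small nudge will centre it.

drive_tool:
  deltas:
    - {"dx": 0, "dy": 130, "dz": 0, "rx": 0, "ry": 0, "rz": 0, "fingers": 0.5}
    - {"dx": 0, "dy": 130, "dz": 0, "rx": 0, "ry": 0, "rz": 0, "fingers": 0.5}
    - {"dx": 0, "dy": 130, "dz": 0, "rx": 0, "ry": 0, "rz": 0, "fingers": 0.5}
    - {"dx": 0, "dy": 130, "dz": 0, "rx": 0, "ry": 0, "rz": 0, "fingers": 0.5}
    - {"dx": 0, "dy": 130, "dz": 50, "rx": 0, "ry": 0, "rz": 0, "fingers": 0.5}
    - {"dx": 0, "dy": 130, "dz": 100, "rx": 0, "ry": 0, "rz": 0, "fingers": 0.5}
    - {"dx": 0, "dy": 130, "dz": 140, "rx": 0, "ry": 0, "rz": 0, "fingers": 0.5}
    - {"dx": 0, "dy": 130, "dz": 140, "rx": 0, "ry": 0, "rz": 0, "fingers": 0.5}
    - {"dx": 0, "dy": 130, "dz": 140, "rx": 0, "ry": 0, "rz": 0, "fingers": 0.2}
    - {"dx": 0, "dy": 130, "dz": 140, "rx": 0, "ry": 0, "rz": 0, "fingers": 0.2}
    - {"dx": 0, "dy": 130, "dz": 140, "rx": 0, "ry": 0, "rz": 0, "fingers": 0.2}
    - {"dx": 0, "dy": 130, "dz": 140, "rx": 0, "ry": 0, "rz": 0, "fingers": 0.2}
  force: 40

```text
time_s: 38.85
eef_pos: [0.5208, 0.3627, 0.1568]
eef_rot: [0.003, 0.003, 1.0, 0.004]
force: [1.0, 3.9, -3.7]
opening: 0.27
grip_force: 44.1
```

drive_tool:
  deltas:
    - {"dx": -3, "dy": 0, "dz": 0, "rx": 0, "ry": 0, "rz": 0, "fingers": 0.2}
    - {"dx": -6, "dy": 0, "dz": 0, "rx": 0, "ry": 0, "rz": 0, "fingers": 0.2}
    - {"dx": -6, "dy": 0, "dz": 0, "rx": 0, "ry": 0, "rz": 0, "fingers": 0.2}
    - {"dx": -6, "dy": 0, "dz": 0, "rx": 0, "ry": 0, "rz": 0, "fingers": 0.2}
    - {"dx": -6, "dy": 0, "dz": 0, "rx": 0, "ry": 0, "rz": 0, "fingers": 0.5}
    - {"dx": -6, "dy": 0, "dz": 0, "rx": 0, "ry": 0, "rz": 0, "fingers": 0.5}
    - {"dx": -6, "dy": 0, "dz": 0, "rx": 0, "ry": 0, "rz": 0, "fingers": 0.5}
    - {"dx": -6, "dy": 0, "dz": -50, "rx": 0, "ry": 0, "rz": 0, "fingers": 0.5}
    - {"dx": -6, "dy": 0, "dz": -100, "rx": 0, "ry": 0, "rz": 0, "fingers": 0.5}
    - {"dx": -6, "dy": 0, "dz": -140, "rx": 0, "ry": 0, "rz": 0, "fingers": 0.5}
    - {"dx": -6, "dy": -130, "dz": -140, "rx": 0, "ry": 0, "rz": 0, "fingers": 0.5}
    - {"dx": -6, "dy": -130, "dz": -140, "rx": 0, "ry": 0, "rz": 0, "fingers": 0.5}
    - {"dx": -6, "dy": -130, "dz": -140, "rx": 0, "ry": 0, "rz": 0, "fingers": 0.5}
    - {"dx": -6, "dy": -130, "dz": -140, "rx": 0, "ry": 0, "rz": 0, "fingers": 0.5}

```text
time_s: 40.25
eef_pos: [0.5266, 0.2225, 0.2946]
eef_rot: [0.002, 0.009, 1.0, -0.001]
force: [-0.1, -0.0, -0.2]
opening: 0.497
grip_force: 0.0
```

Run:
```python
from fit import *
for cam in ("top","side","top","side"):
    p,d=camera(cam)
    print(cam,[(tuple(x[1].tolist()),tuple(x[2].tolist())) for x in red(p,d,cam)[0] if .14<x[2][2]<.2])
print(get_obs()["eef_pos"])
```

```text
top [((0.556, -0.324, 0.164), (0.558, -0.325, 0.165)), ((0.518, 0.361, 0.178), (0.518, 0.361, 0.179)), ((0.494, -0.335, 0.165), (0.496, -0.334, 0.165)), ((0.433, -0.34, 0.165), (0.433, -0.34, 0.164)), ((0.322, 0.254, 0.158), (0.323, 0.256, 0.16))]
side [((0.554, -0.321, 0.154), (0.558, -0.325, 0.163)), ((0.491, -0.334, 0.155), (0.495, -0.337, 0.161)), ((0.428, -0.337, 0.155), (0.434, -0.341, 0.162)), ((0.513, 0.36, 0.177), (0.517, 0.36, 0.177)), ((0.314, 0.257, 0.153), (0.322, 0.257, 0.157))]
top [((0.557, -0.324, 0.164), (0.558, -0.325, 0.165)), ((0.518, 0.36, 0.178), (0.518, 0.362, 0.18)), ((0.494, -0.336, 0.165), (0.496, -0.334, 0.163)), ((0.433, -0.34, 0.165), (0.433, -0.34, 0.163)), ((0.322, 0.254, 0.159), (0.323, 0.255, 0.16))]
side [((0.554, -0.322, 0.153), (0.558, -0.324, 0.162)), ((0.49, -0.333, 0.155), (0.495, -0.338, 0.162)), ((0.428, -0.338, 0.155), (0.434, -0.341, 0.162)), ((0.513, 0.36, 0.178), (0.515, 0.36, 0.178)), ((0.314, 0.258, 0.155), (0.32, 0.257, 0.159))]
[0.52438978 0.23166377 0.29451758]
```

The grip is now at x≈0.517, in line with the yellow mark at about 0.519. The cassettes haven't moved and the arm is clear, so I'll hand in.

```bash
python3 -c "
from plant import workorder
print(workorder.finish_job())"
```

```text
the job is handed in; nothing more can be done
None
```

I closed the lever, stood all three cassettes that were present upright in their own crate slots, set the lever by camera measurement to within about 2 mm of the yellow mark and let go, and handed the job in; no verdict came back.

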